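# Put the laundry-room soap shelf in order

### The arm

A 6-joint arm with a two-finger parallel gripper is mounted at the origin on the work surface. World frame = base frame: x ahead of the robot, y to its left, z up, the work surface at z = 0. Lengths are in m, angles in degrees, forces in N, time in s.
With the tool pointing down it reaches from about 0.4 to 0.825 m from the base axis. Payload 7 kg.
Tool frame: the origin (TCP) lies midway between the tips of the shut fingers; the grasp point (between the pads) lies 19 mm behind it; z points along the fingers, y is the line along which they close (so a half turn about z gives the same grasp; the last joint's range is limited). The gripper opens to 88 mm and grips with 3 to 60 N. Pads are 19 mm wide; open, the fingers measure 130 mm over their backs; the gripper's body (78 mm by 193 mm) begins 47 mm behind the grasp point.
Start: joints at [86.752, 20.546, 0.682, 0, -70.136, -16.507], TCP at [0.228, 0.635, 0.227] pointing down, gripper open.
Joint ranges: [-176.03, 176.03], [-82.01, 121.73], [-58.28, 71.71], [-173.87, 95.51], [-174.79, -0.11], [-173.66, 173.66]. Speed limits (degrees/s): [136.94, 136.94, 172.46, 180, 180, 180].

### API

Orientations are given as [roll, pitch, yaw] about the fixed x, y, z axes, in that order (R = Rz(yaw) Ry(pitch) Rx(roll)).
In Python, from plant import get_state, optics, order gives the robot as it stands. The module is installed in compiled form; this text tells all that it offers.
- The arm moves only by the tool send_rows, never from a script. Its argument "moves" is a list of rows, each an object with "slide": the shift along the tool's x, y, z as a fraction of full scale, a list of three; "turn": the turn about the tool's z as a fraction of full scale; "gripper": the opening, from 0 (shut) to 1 (fully open). A call has exactly 5 rows; each row is the pose to reach, as a shift and turn from the pose commanded when the call began, along the tool's axes at that moment; what a row does not reach only later rows make up. Full scale, the value 1, is 150 mm for a shift and 90 degrees for a turn. A row lasts 1/12 s, in which the tool goes at most 41.7 mm and 7.16 degrees, less where a joint would pass 70% of its speed; a pose out of reach is approached as far as the arm can. A call with a number of a shift or a turn outside -1 to 1 is refused whole. A call with a gripper value outside its range is refused whole. The fingers move at their own pace and stop on an object; "newtons" is the grip in N (left out, the last holds). Time passes only in rows, so rows that repeat a pose let the fingers close, or fill a call up. It gives the time, the measured TCP pose, the force, the opening and the grip force at its end, in the units of the state.
- get_state(): the state, without advancing time (a new reading comes with each control period).
- optics.capture(name): name is "scene" or "top" or "wrist"; returns a dict with "img" (480x640x3 uint8, red, green, blue), "intrinsics" (3x3 intrinsics, pixels), "origin" and "attitude" of the camera in the world. Camera axes: x right, y down, z forward; pixel columns grow to the right and rows downward; lengths in m; the calibration is good to about 2 mm. A picture is of the moment at which its call begins. There is no depth.
- order.close_job(): hands the job in; it is judged then, once.
Trained networks look in the newest picture that a camera, given by its name, has taken for a name from the list of things; names that differ only in an ending like _2 or _b are one class to them, and where a whole thing is asked for, a point or a joint stands for the part that bears it (a point fixed in the world has none). Each returns a list of dicts, best first, with "p" (0 to 1); they miss things now and then, are a little off and sometimes report something else, mostly with a low value. They report only what shows in the picture. A call takes as long as a camera call.
- optics.look_for(camera, name): "location" ([x, y, z] in m, in world coordinates, good to about 4 mm: the middle of the surface that is visible of it).
The state is a dict: "time_s": time; "joints": joint angles; "qd": joint speeds; "joint_torque": joint torques, N m; "tcp_pos": TCP position; "eef_rot": TCP orientation; "contact_force": force on the tool from outside, world axes, zero at the start; "moment": the same for the moment, N m; "gripper_width": finger opening in m; "gripper_force": force on a finger pad.
Only numpy, scipy, OpenCV 4.12 (cv2) and the standard library are available. Lean on these libraries where they do the work, as an engineer would, in place of code of your own. Each camera call takes 0.05 s, during which the arm holds its last target. There are 200 camera calls.

### The job

Tidy the soap counter: stand all the green detergent bottles upright in one neat row on the shelf, side by side starting at the end panel, square to the shelf with a broad side to the front and the back to the rear rail, with less than a finger's width (15 mm) between neighbours, to the panel and to the rail. Nest all the dosing cups inside one another in one upright stack that stands on the shelf near its open end, midway between front and rear. Leave the peg box, the tin and the brush where they are.

Things in the scene. Friction and masses are not known exactly. Their poses are not given: they have to be found in the camera images.
- shelf: fixed pale-wood shelf: board 130 mm deep (x, +-65) and 460 mm long (y, +-230), top at z 80 mm. At the +y end (robot's left) an end panel stands 70 mm above the board, inner face at y 214 mm; the -y end is open. Rear rail: 8 mm steel bar along the far edge, near side at x 53 mm, 35 mm above the board; front open. Origin: on the counter under the board's middle; x to the rail, z up
- bottle1: green detergent bottle, white screw cap, blank label on both broad sides: body 54 deep (x) by 72 mm wide (y) up to 96 mm, shoulder 44 by 58 mm up to 111, a third full, cap 36 mm across from 115 to 145 mm, the top; 0.25 to 0.5 kg. Same front and back; all bottles alike. Origin: centre of underside, z up. Starts upright on the counter; may be absent (None)
- bottle2: green detergent bottle, white screw cap, blank label on both broad sides: body 54 deep (x) by 72 mm wide (y) up to 96 mm, shoulder 44 by 58 mm up to 111, a third full, cap 36 mm across from 115 to 145 mm, the top; 0.25 to 0.5 kg. Same front and back; all bottles alike. Origin: centre of underside, z up. Starts upright on the counter; may be absent (None)
- bottle3: green detergent bottle, white screw cap, blank label on both broad sides: body 54 deep (x) by 72 mm wide (y) up to 96 mm, shoulder 44 by 58 mm up to 111, a third full, cap 36 mm across from 115 to 145 mm, the top; 0.25 to 0.5 kg. Same front and back; all bottles alike. Origin: centre of underside, z up. Starts upright on the counter; may be absent (None)
- bottle4: green detergent bottle, white screw cap, blank label on both broad sides: body 54 deep (x) by 72 mm wide (y) up to 96 mm, shoulder 44 by 58 mm up to 111, a third full, cap 36 mm across from 115 to 145 mm, the top; 0.25 to 0.5 kg. Same front and back; all bottles alike. Origin: centre of underside, z up. Starts upright on the counter; may be absent (None)
- cup1: white tapered dosing cup, open top, 70 mm high, 60 g: 38 mm across at the foot, 60 at 55 mm height, then an upright lip 67 mm across, 14 mm high; wall 2.5 mm. Inside bottom 24 mm above the foot: a cup set in another sits 24 mm higher, about 2 mm play. All cups alike. Origin: centre of underside, z up. Starts upright on the counter; may be absent (None)
- cup2: white tapered dosing cup, open top, 70 mm high, 60 g: 38 mm across at the foot, 60 at 55 mm height, then an upright lip 67 mm across, 14 mm high; wall 2.5 mm. Inside bottom 24 mm above the foot: a cup set in another sits 24 mm higher, about 2 mm play. All cups alike. Origin: centre of underside, z up. Starts upright on the counter; may be absent (None)
- cup3: white tapered dosing cup, open top, 70 mm high, 60 g: 38 mm across at the foot, 60 at 55 mm height, then an upright lip 67 mm across, 14 mm high; wall 2.5 mm. Inside bottom 24 mm above the foot: a cup set in another sits 24 mm higher, about 2 mm play. All cups alike. Origin: centre of underside, z up. Starts upright on the counter; may be absent (None)
- cup4: white tapered dosing cup, open top, 70 mm high, 60 g: 38 mm across at the foot, 60 at 55 mm height, then an upright lip 67 mm across, 14 mm high; wall 2.5 mm. Inside bottom 24 mm above the foot: a cup set in another sits 24 mm higher, about 2 mm play. All cups alike. Origin: centre of underside, z up. Starts upright on the counter; may be absent (None)
- pegbox: bystander: grey open box of clothes pegs, 100 by 140 mm, 60 mm high, on the left; origin: centre of the underside
- tin: bystander: round tin, 68 mm across, 85 mm high, near the robot on its right; origin: centre of the underside
- brush: bystander: hand brush about 0.2 m long lying near the robot on its left; origin: underside, near its middle

How it is judged:
By the outcome, as a careful person would: the job done as asked, in the order asked, and still so for the second after the job is handed in, with the robot touching nothing.
Of bottle1, bottle2, bottle3, bottle4 only 3 to 4 are there at a start; the rules pass over those that are not, and their reading is None.
Of cup1, cup2, cup3, cup4 only 3 to 4 are there at a start; the rules pass over those that are not, and their reading is None.
At some moment in a run one of bottle1, bottle2, bottle3, bottle4, cup1, cup2, cup3, cup4 may be knocked a few centimetres aside while the robot is not near it.
It also fails if it takes over 210 s, if anything falls off the work surface, if the arm or the gripper's body presses on something with over 40 N, if the wrist force passes 120 N, or if a joint passes its speed limit or range.

## Working session

There is one attempt and no reset: what is moved stays moved. The work goes in short steps, Python scripts to look and compute and a tool call to move; the robot and the scene stay as the last step left them, time stands still between calls to the robot, and variables do not carry over. Pictures are saved under pics/ and viewed, at most 14 in all, crops included, and the job is handed in when it is done.

Besides the shell and the picture viewer there is one more tool, called after "Request:" in YAML: its name, and indented under it one key for each argument. send_rows: Moves the arm, as the interface text tells. Shift numbers are shares of 150 mm and turn numbers shares of 90 degrees, none past 1 either way. Its arguments: {"type":"object","properties":{"moves":{"type":"array"},"newtons":{"type":"number"}},"required":["moves"]}

```bash
mkdir -p pics; ls; cat > h.py <<'E'
import numpy as np,cv2
from plant import get_state,optics,order
def snap(n,f=None):
    c=optics.capture(n)
    if f: cv2.imwrite('pics/'+f,c['img'][:,:,::-1])
    return c
E
python3 - <<'E'
from h import *
s=get_state(); print(s)
for n in('scene','top','wrist'):
    c=snap(n,n+'0.png'); print(n,c['intrinsics'],c['origin'],c['attitude'])
    for k in('bottle1','cup1','shelf','tin','pegbox','brush'):
        if n=='wrist' and k not in('bottle1','cup1'): continue
        print(k,[(np.round(d['location'],3).tolist(),round(d['p'],2)) for d in optics.look_for(n,k)])
E
```

```text
pics
{'time_s': 0.0, 'joints': array([ 8.67517147e+01,  2.05927200e+01,  6.34358752e-01, -1.94979845e-02,
       -7.01353264e+01, -1.65052971e+01]), 'qd': array([ 0.08895357, -0.07643103,  0.01979998,  0.00748552,  0.04765046,
       -0.01315251]), 'joint_torque': array([-8.50701781e-04, -5.82715201e+01,  2.93045032e+01,  6.99696243e+00,
        6.78741460e-03, -1.82759322e-04]), 'tcp_pos': array([0.22801565, 0.63481245, 0.22561458]), 'eef_rot': array([ 1.79904965e+02, -9.04555921e-03, -1.97602153e+01]), 'contact_force': array([-0.66129367, -0.39488398,  0.57000946]), 'moment': array([-0.00942964,  0.06046114, -0.04336295]), 'gripper_force': 0.0, 'gripper_width': 0.08762183684787293}
scene [[480.25630958   0.         319.47151642]
 [  0.         480.25630958 239.95721205]
 [  0.           0.           1.        ]] [ 0.80102872 -0.53317641  1.02267687] [-144.54723863   -0.97689799   31.34628993]
bottle1 [([0.458, 0.07, 0.09], 0.89), ([0.455, -0.4, 0.095], 0.78), ([0.463, -0.233, 0.09], 0.7), ([0.446, -0.068, 0.05], 0.53)]
cup1 [([0.57, -0.398, 0.036], 0.94), ([0.444, -0.07, 0.048], 0.
[... 319 characters left out ...]
0.19328328 0.0587395  1.53611176] [-1.70772334e+02  1.00419425e-01 -8.90874159e+01]
bottle1 [([0.426, -0.377, 0.092], 0.77), ([0.439, 0.09, 0.102], 0.7), ([0.432, -0.21, 0.098], 0.59)]
cup1 [([0.582, -0.404, 0.043], 0.82), ([0.593, 0.41, 0.042], 0.79), ([0.451, -0.08, 0.04], 0.73)]
shelf [([0.637, -0.027, 0.081], 0.83)]
tin [([0.282, -0.36, 0.087], 0.63)]
pegbox [([0.574, 0.554, 0.027], 0.94)]
brush [([0.231, 0.35, 0.017], 0.79), ([0.436, 0.09, 0.102], 0.18)]
wrist [[400.76555797   0.         321.96848382]
 [  0.         400.76555797 239.68318788]
 [  0.           0.           1.        ]] [0.2947887  0.61112921 0.38491344] [ 1.64658209e+02 -4.62689524e-02 -1.09711529e+02]
bottle1 []
cup1 []
```

View pics/top0.png

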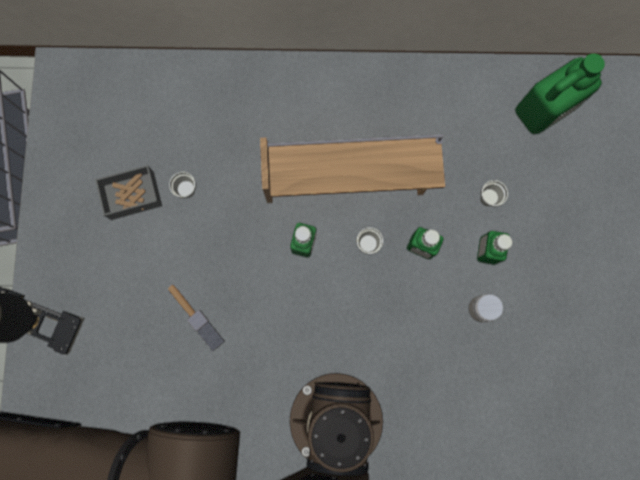

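View pics/scene0.png

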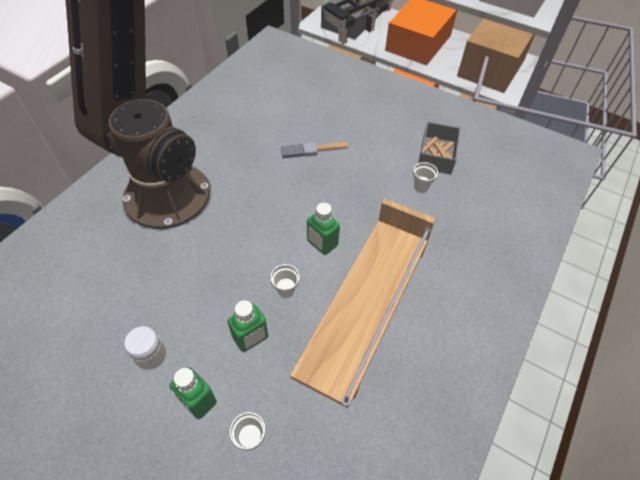

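Three bottles (caps near px (303,233), (431,237), (504,241) in the top view) and three cups (183,184), (369,240), (494,193). The shelf runs from x≈265 (panel) to 443. I'll move the wrist camera over the scene next.

Request:
send_rows:
  moves:
    - {"slide": [0,0,-0.8],"turn": 0.39,"gripper": 1}
    - {"slide": [0,0,-0.8],"turn": 0.39,"gripper": 1}
    - {"slide": [0,0,-0.8],"turn": 0.39,"gripper": 1}
    - {"slide": [0,0,-0.8],"turn": 0.39,"gripper": 1}
    - {"slide": [0,0,-0.8],"turn": 0.39,"gripper": 1}

```text
time_s: 1.27
tcp_pos: [0.2285, 0.6362, 0.3502]
eef_rot: [-179.8, 0.2, -55.2]
contact_force: [0.1, -0.5, -1.0]
gripper_width: 0.0878
gripper_force: 0.0
```

Request:
send_rows:
  moves:
    - {"slide": [0,0,0],"turn": 0.39,"gripper": 1}
    - {"slide": [0,0,0],"turn": 0.39,"gripper": 1}
    - {"slide": [0,0,0],"turn": 0.39,"gripper": 1}
    - {"slide": [0,0,0],"turn": 0.39,"gripper": 1}
    - {"slide": [0,0,0],"turn": 0.39,"gripper": 1}

```text
time_s: 1.68
tcp_pos: [0.2282, 0.6352, 0.3466]
eef_rot: [180.0, 0.0, -90.3]
contact_force: [0.1, 0.5, -0.7]
gripper_width: 0.0873
gripper_force: 0.0
```

Request:
send_rows:
  moves:
    - {"slide": [0.95,-0.6,0],"turn": 0,"gripper": 1}
    - {"slide": [0.95,-0.6,0],"turn": 0,"gripper": 1}
    - {"slide": [0.95,-0.6,0],"turn": 0,"gripper": 1}
    - {"slide": [0.95,-0.6,0],"turn": 0,"gripper": 1}
    - {"slide": [0.95,-0.6,0],"turn": 0,"gripper": 1}

```text
time_s: 2.1
tcp_pos: [0.3208, 0.488, 0.3482]
eef_rot: [-179.9, 0.1, -90.1]
contact_force: [-0.6, 1.2, 0.1]
gripper_width: 0.0878
gripper_force: 0.0
```

Request:
send_rows:
  moves:
    - {"slide": [0.95,-0.6,0],"turn": 0,"gripper": 1}
    - {"slide": [0.95,-0.6,0],"turn": 0,"gripper": 1}
    - {"slide": [0.95,-0.6,0],"turn": 0,"gripper": 1}
    - {"slide": [0.95,-0.6,0],"turn": 0,"gripper": 1}
    - {"slide": [0.95,-0.6,0],"turn": 0,"gripper": 1}

```text
time_s: 2.52
tcp_pos: [0.4106, 0.3456, 0.3476]
eef_rot: [-179.9, 0.0, -90.2]
contact_force: [0.2, 0.2, -0.1]
gripper_width: 0.0879
gripper_force: 0.0
```

Request:
send_rows:
  moves:
    - {"slide": [0.95,-0.6,0],"turn": 0,"gripper": 1}
    - {"slide": [0.95,-0.6,0],"turn": 0,"gripper": 1}
    - {"slide": [0.95,-0.6,0],"turn": 0,"gripper": 1}
    - {"slide": [0.95,-0.6,0],"turn": 0,"gripper": 1}
    - {"slide": [0.95,-0.6,0],"turn": 0,"gripper": 1}

```text
time_s: 2.93
tcp_pos: [0.5007, 0.2031, 0.3468]
eef_rot: [-180.0, -0.1, -90.2]
contact_force: [0.4, 0.7, 0.2]
gripper_width: 0.0877
gripper_force: 0.0
```

```bash
python3 - <<'E'
from h import *
s=get_state(); print(s['time_s'],s['tcp_pos'],s['eef_rot'])
c=snap('wrist','w1.png'); np.savez('w1.npz',**c)
print(c['origin'],c['attitude'])
for k in('bottle1','cup1'): print(k,[(np.round(d['location'],3).tolist(),round(d['p'],2)) for d in optics.look_for('wrist',k)])
E
```

```text
2.9333 [0.50071548 0.20313971 0.34682084] [-1.79970911e+02 -5.75923940e-02 -9.01979549e+01]
[0.49990245 0.13196888 0.50521645] [1.64738968e+02 5.01859404e-02 1.79846052e+02]
bottle1 [([0.455, 0.094, 0.109], 0.68)]
cup1 [([0.591, 0.423, 0.06], 0.65)]
```

View pics/w1.png

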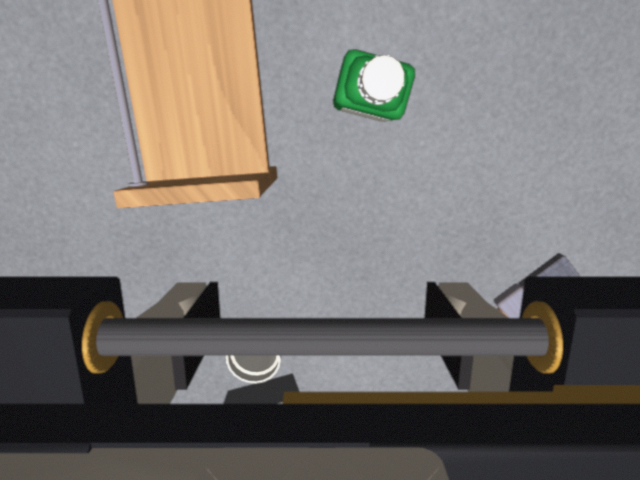

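The picture shows bottle A with its cap at px (380,80), the shelf's panel end at (115-277, 167-207), the board's front edge from (250,0) to (268,170), and a cup at (252,365). I need one more view to the right.

Request:
send_rows:
  moves:
    - {"slide": [0.7,0,-0.2],"turn": 0,"gripper": 1}
    - {"slide": [0.7,0,-0.2],"turn": 0,"gripper": 1}
    - {"slide": [0.7,0,-0.2],"turn": 0,"gripper": 1}
    - {"slide": [0.7,0,-0.2],"turn": 0,"gripper": 1}
    - {"slide": [0.7,0,-0.2],"turn": 0,"gripper": 1}

```text
time_s: 3.5
tcp_pos: [0.4984, 0.1033, 0.3774]
eef_rot: [-179.9, 0.1, -90.0]
contact_force: [0.1, -0.1, -0.1]
gripper_width: 0.0877
gripper_force: 0.0
```

Request:
send_rows:
  moves:
    - {"slide": [0.7,0,-0.2],"turn": 0,"gripper": 1}
    - {"slide": [0.7,0,-0.2],"turn": 0,"gripper": 1}
    - {"slide": [0.7,0,-0.2],"turn": 0,"gripper": 1}
    - {"slide": [0.7,0,-0.2],"turn": 0,"gripper": 1}
    - {"slide": [0.7,0,-0.2],"turn": 0,"gripper": 1}

```text
time_s: 3.92
tcp_pos: [0.4988, -0.0013, 0.4064]
eef_rot: [-180.0, 0.0, -90.0]
contact_force: [0.7, -0.0, -0.3]
gripper_width: 0.0877
gripper_force: 0.0
```

```bash
python3 - <<'E'
from h import *
s=get_state(); print(s['time_s'],s['tcp_pos'],s['eef_rot'])
c=snap('wrist','w2.png'); np.savez('w2.npz',**c)
print(c['origin'],c['attitude'])
for k in('bottle1','cup1'): print(k,[(np.round(d['location'],3).tolist(),round(d['p'],2)) for d in optics.look_for('wrist',k)])
for n in('top','scene'): np.savez(n+'1.npz',**snap(n))
E
```

```text
3.9167 [ 0.49881211 -0.00133373  0.40641902] [-1.79991916e+02  3.03040154e-02 -8.99725395e+01]
[ 0.49830639 -0.07276327  0.56471862] [ 1.64649203e+02  2.75660405e-02 -1.79930583e+02]
bottle1 [([0.456, -0.188, 0.086], 0.8), ([0.453, 0.077, 0.101], 0.76)]
cup1 [([0.445, -0.078, 0.042], 0.75)]
```

View pics/w2.png

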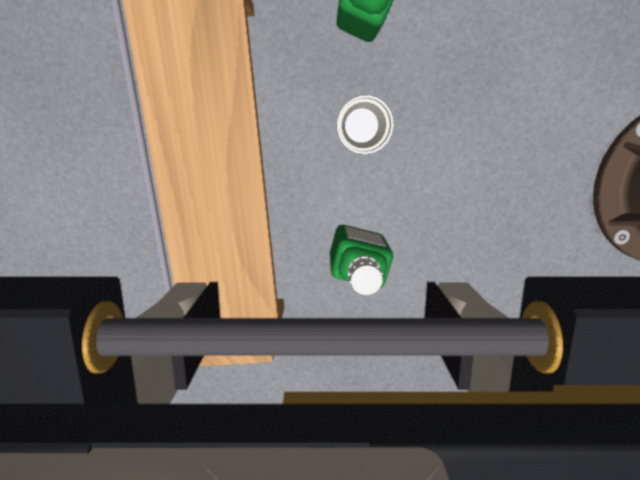

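```bash
cat >> h.py <<'E'
from scipy.spatial.transform import Rotation as Ro
from scipy.optimize import minimize,least_squares
def proj(c,P):
    R=Ro.from_euler('xyz',c['attitude'],degrees=True).as_matrix()
    q=(np.atleast_2d(P)-c['origin'])@R; q=q@np.asarray(c['intrinsics']).T
    return q[:,:2]/q[:,2:]
def ray(c,uv,z):
    R=Ro.from_euler('xyz',c['attitude'],degrees=True).as_matrix()
    d=R@np.linalg.solve(c['intrinsics'],[uv[0],uv[1],1]); o=np.asarray(c['origin'])
    return o+d*(z-o[2])/d[2]
def pl(p,L):  # pose (x,y,yawdeg) of local points
    a=np.radians(p[2]);L=np.atleast_2d(L)
    return np.c_[p[0]+L[:,0]*np.cos(a)-L[:,1]*np.sin(a),p[1]+L[:,0]*np.sin(a)+L[:,1]*np.cos(a),L[:,2]]
def load(f): return dict(np.load(f+'.npz'))
th=np.linspace(0,2*np.pi,24,endpoint=False)
def rbox(a,b,r,z): return [(sx*(a/2-r)+r*np.cos(t),sy*(b/2-r)+r*np.sin(t),z) for sx in(-1,1) for sy in(-1,1) for t in th]
BOT=np.array(rbox(.054,.072,.008,0)+rbox(.054,.072,.008,.096))
CAP=np.array([(.018*np.cos(t),.018*np.sin(t),z) for z in(.115,.145) for t in th])
def hullmask(pts):
    m=np.zeros((480*4,640*4),np.uint8); h=cv2.convexHull((pts*4+1.5).astype(np.int32)); cv2.fillConvexPoly(m,h,255)
    return cv2.resize(m,(640,480),interpolation=cv2.INTER_AREA)/255.
def bmask(c,p,z0):
    im=c['img'].astype(int); g=(im[...,1]>im[...,0]+20)&(im[...,1]>im[...,2]+15)
    w=(im.min(2)>150)&(im.max(2)-im.min(2)<25)
    ctr=proj(c,[[p[0],p[1],z0+.07]])[0]; R=np.abs(proj(c,pl(p,BOT+[0,0,z0]))-ctr).max()*1.6
    near=np.zeros((480,640),np.uint8); cv2.circle(near,tuple(int(v) for v in ctr),int(R),1,-1); near=near>0
    capm=np.zeros((480,640),np.uint8); cc=proj(c,[[p[0],p[1],z0+.13]])[0]; cv2.circle(capm,tuple(int(v) for v in cc),int(R*.75),1,-1)
    m=((g&near)|(w&(capm>0))).astype(np.uint8)
    n,l,st,_=cv2.connectedComponentsWithStats(cv2.morphologyEx(m,cv2.MORPH_CLOSE,np.ones((5,5))))
    if n<2: return None
    k=1+np.argmax(st[1:,4]); ys,xs=np.nonzero((l==k)&(m>0))
    return hullmask(np.c_[xs,ys].astype(float))
def fitbottle(cs,p0,z0=0):
    ms=[]
    for c in cs:
        m=bmask(c,p0,z0)
        if m is not None: ms.append((c,m))
    def cost(p):
        s=0
        for c,m in ms:
            h=hullmask(proj(c,pl(p,np.r_[BOT,CAP]+[0,0,z0]))); s+=1-np.minimum(m,h).sum()/np.maximum(m,h).sum()
        return s/len(ms)
    best=None
    for yaw in np.arange(-90,90,15) if len(p0)<4 else [p0[2]]:
        r=minimize(cost,[p0[0],p0[1],yaw],method='Nelder-Mead',options=dict(initial_simplex=[[p0[0],p0[1],yaw],[p0[0]+.012,p0[1],yaw],[p0[0],p0[1]+.012,yaw],[p0[0],p0[1],yaw+8]],maxiter=70))
        if best is None or r.fun<best.fun: best=r
    return best.x,best.fun
E
python3 - <<'E'
from h import *
w1,w2,t,s=[load(n) for n in('w1','w2','top1','scene1')]
for nm,p,cs in(('A',[.448,.083,0],[('w1',w1),('t',t),('s',s)]),('B',[.448,-.20,0],[('t',t),('s',s)]),('C',[.44,-.38,0],[('t',t),('s',s)])):
    print(nm,fitbottle([c for _,c in cs],p))
    for n,c in cs: print('  ',n,fitbottle([c],p))
print(w2['img'][150,235:285].tolist())
print(t['img'][160,425:455].tolist())
E
```

```text
A (array([ 0.4458307 ,  0.08925895, 81.75100654]), np.float64(0.4600303933637831))
   w1 (array([ 4.34359700e-01,  7.14701927e-02, -1.31541518e+02]), np.float64(0.36508776247258856))
   t (array([ 0.45257434,  0.08887212, 85.00897682]), np.float64(0.26153381201996717))
   s (array([ 0.43353243,  0.09657954, 85.10692814]), np.float64(0.6382509180147968))
B (array([  0.44550192,  -0.2193712 , -17.95755222]), np.float64(0.4331527522516817))
   t (array([  0.44686911,  -0.22062318, -32.90919282]), np.float64(0.18853420477416838))
   s (array([  0.43419641,  -0.21149333, -15.30061003]), np.float64(0.636871690815969))
C (array([  0.43565375,  -0.39268779, -53.5189466 ]), np.float64(0.417901229472687))
   t (array([ 0.43820993, -0.39661872, 64.33370685]), np.float64(0.18519824266420792))
   s (array([ 0.40131764, -0.39119338,  7.6366813 ]), np.float64(0.5683985130699427))
[[211, 162, 115], [214, 165, 118], [215, 167, 120], [218, 168, 120], [214, 164, 116], [216, 167, 118], [215, 166, 118], [214, 165, 119], [213, 166, 117], [212, 164, 118], [214, 165, 117], [217, 168, 119], [219, 170, 121], 
[... 436 characters left out ...]
], [151, 155, 159], [153, 155, 160], [153, 155, 159], [153, 154, 160], [151, 153, 158], [150, 152, 157], [149, 151, 156], [146, 147, 153], [147, 148, 153], [150, 152, 157], [152, 154, 159]]
[[202, 165, 126], [201, 163, 124], [203, 166, 126], [202, 164, 123], [202, 165, 125], [200, 162, 122], [200, 164, 124], [204, 164, 124], [202, 165, 123], [200, 162, 122], [202, 165, 124], [200, 163, 122], [205, 168, 127], [202, 165, 124], [201, 163, 122], [202, 165, 123], [204, 168, 128], [190, 164, 135], [157, 148, 140], [137, 141, 141], [135, 139, 140], [130, 135, 138], [131, 134, 136], [131, 135, 137], [133, 136, 138], [132, 137, 138], [133, 136, 139], [133, 136, 137], [130, 134, 134], [131, 135, 136]]
```

```bash
sed -i 's/im.min(2)>150/im.min(2)>185/' h.py
cat >> h.py <<'E'
W=.08
LINES=[([-.065,-.2,W],[-.065,.18,W],[-1,0]),([-.05,-.23,W],[.04,-.23,W],[0,-1])]
def shelfres(p,cs,acc=None,span=10):
    out=[]
    for i,c in enumerate(cs):
        im=c['img'].astype(float); wood=cv2.GaussianBlur(im[...,0]-.5*im[...,2],(0,0),.7)
        for j,(a,b,nrm) in enumerate(LINES):
            L=np.linspace(a,b,40); n=np.r_[nrm,0]
            u=proj(c,pl(p,L)); v=proj(c,pl(p,L+n*.01)); d=v-u; d/=np.linalg.norm(d,axis=1)[:,None]
            tt=np.arange(-span,span+.1,.25); rs=[]
            for uu,dd in zip(u,d):
                q=uu+tt[:,None]*dd
                if q.min()<2 or q[:,0].max()>637 or q[:,1].max()>(270 if i<c.get('nw',0) or 'w' in c else 477): continue
                pr=cv2.remap(wood.astype(np.float32),q[None,:,0].astype(np.float32),q[None,:,1].astype(np.float32),1)[0]
                g=-np.gradient(pr)
                if g.max()<2: continue
                rs.append(tt[np.argmax(g)])
            if rs:
                m=np.median(rs); 
                if acc is not None: acc.append((i,j,len(rs),round(float(m),2),round(float(np.std(rs)),2)))
            # signed distance as residual
            out+= [r for r in rs]
    return out
E
cat > a.py <<'E'
from h import *
w1,w2,t,s=[load(n) for n in('w1','w2','top1','scene1')]
for nm,p,cs in(('A',[.448,.083,0],[('w1',w1),('t',t),('s',s)]),('B',[.448,-.20,0],[('t',t),('s',s)]),('C',[.44,-.38,0],[('t',t),('s',s)])):
    print(nm,fitbottle([c for _,c in cs],p))
    for n,c in cs: print('  ',n,fitbottle([c],p))
# shelf: points on edges -> world rays
def edge(c,uv0,uv1,n=30):
    im=c['img'].astype(float); wd=cv2.GaussianBlur(im[...,0]-.5*im[...,2],(0,0),.7).astype(np.float32)
    uv0,uv1=np.array(uv0,float),np.array(uv1,float); d=(uv1-uv0)/np.linalg.norm(uv1-uv0); nn=np.array([-d[1],d[0]]); tt=np.arange(-8,8.1,.25); o=[]
    for f in np.linspace(.05,.95,n):
        q=(uv0+f*(uv1-uv0)+tt[:,None]*nn).astype(np.float32)
        g=np.abs(np.gradient(cv2.remap(wd,q[None,:,0],q[None,:,1],1)[0])); o.append(ray(c,q[np.argmax(g)],.08))
    o=np.array(o)[:,:2]; m=np.median(o,0); 
    for _ in range(3):
        vx,vy,x0,y0=cv2.fitLine(o.astype(np.float32),cv2.DIST_HUBER,0,.001,.001).ravel()
        r=np.abs((o-[x0,y0])@[-vy,vx]); o=o[r<max(.0015,2*np.median(r))]
    return np.round([x0,y0],4),round(float(np.degrees(np.arctan2(vy,vx))),2),len(o)
print('front w1',edge(w1,(251,5),(266,150)))
print('front w2',edge(w2,(250,30),(274,270)))
print('front top',edge(t,(272,195),(415,189)), 'end top',edge(t,(443,143),(443,184)))
print('front scene',edge(s,(380,215),(294,375)),'end scene',edge(s,(294,376),(340,397)))
print('end w2',edge(w2,(205,364),(270,360)))
E
python3 a.py
```

```text
A (array([ 4.48944346e-01,  8.95526808e-02, -9.97384610e+01]), np.float64(0.18429614294541274))
   w1 (array([ 0.45003383,  0.08936379, 79.0718473 ]), np.float64(0.09074151146956744))
   t (array([ 0.45257434,  0.08887212, 85.00897682]), np.float64(0.26153381201996717))
   s (array([ 0.44753803,  0.09912429, 53.08609514]), np.float64(0.11107358670349421))
B (array([  0.4444538 ,  -0.21817375, -29.55711443]), np.float64(0.1573653882724197))
   t (array([  0.44562349,  -0.21981802, -33.86217949]), np.float64(0.2020524811639387))
   s (array([  0.44331926,  -0.21694682, -32.12600158]), np.float64(0.10664026554079498))
C (array([   0.43467276,   -0.39131205, -104.83485238]), np.float64(0.1633987323204396))
   t (array([ 0.43751135, -0.39791998, 61.02373788]), np.float64(0.20126476795713488))
   s (array([ 0.43400655, -0.39118186, 75.93793873]), np.float64(0.10667715487247775))
front w1 (array([0.5643, 0.0702], dtype=float32), -85.91, 30)
front w2 (array([ 0.5732, -0.0603], dtype=float32), -85.93, 30)
front top (array([ 0.5705, -0.0404], dtype=float32), -86.24, 23) end top (array([ 0.652 , -0.2638], dtype=float32), 4.05, 26)
front scene (array([ 0.5699, -0.0105], dtype=float32), -86.06, 30) end scene (array([ 0.64 , -0.264], dtype=float32), 3.06, 30)
end w2 (array([0.6124, 0.2231], dtype=float32), 1.65, 30)
```

```bash
cat >> h.py <<'E'
S=np.array([.6326,-.0790]); SY=4.05
_a=np.radians(SY); EX=np.array([np.cos(_a),np.sin(_a)]); EY=np.array([-np.sin(_a),np.cos(_a)])
SO=S[0]*EX+S[1]*EY; SP=[SO[0],SO[1],SY]
def drawb(im,c,p,z0=0):
    for P,col in((BOT,(255,0,0)),(CAP,(255,0,255))):
        for z in np.unique(P[:,2]):
            h=cv2.convexHull(proj(c,pl(p,P[P[:,2]==z]+[0,0,z0])).astype(np.float32)); cv2.polylines(im,[np.round(h*8).astype(np.int32)],True,col,1,cv2.LINE_AA,3)
def draws(im,c):
    for a,b in(([-.065,-.23,.08],[-.065,.214,.08]),([-.065,-.23,.08],[.065,-.23,.08]),([-.065,.214,.08],[.065,.214,.08]),([-.065,.214,.15],[.065,.214,.15]),([.053,-.23,.115],[.053,.214,.115])):
        q=proj(c,pl(SP,[a,b])); cv2.line(im,*[tuple(np.round(v*8).astype(int)) for v in q],(0,0,255),1,cv2.LINE_AA,3)
E
python3 - <<'E'
from h import *
print(SO)
w1,t,s=[load(n) for n in('w1','top1','scene1')]
F={'A':[.450,.0894,79],'B':[.4444,-.2182,-31],'C':[.4347,-.3913,75]}
ims=[]
for c,(x,y,w,h) in((w1,(90,0,340,220)),(t,(250,120,280,160)),(s,(130,180,310,250))):
    im=c['img'].copy(); draws(im,c)
    for p in F.values(): drawb(im,c,p)
    k=400/w; ims.append(cv2.resize(im[y:y+h,x:x+w],(400,int(h*k))))
    if c is not w1: ims.append(cv2.resize(c['img'][y:y+h,x:x+w],(400,int(h*k))))
col1=np.vstack([ims[0],ims[1]]);col2=np.vstack([ims[3]])
H=max(len(col1),len(col2)); f=lambda a:np.pad(a,((0,H-len(a)),(0,0),(0,0)))
cv2.imwrite('pics/ov.png',np.hstack([f(col1),f(col2)])[:,:,::-1])
E
```

```text
[ 0.6365998  -0.03412409]
```

View pics/ov.png

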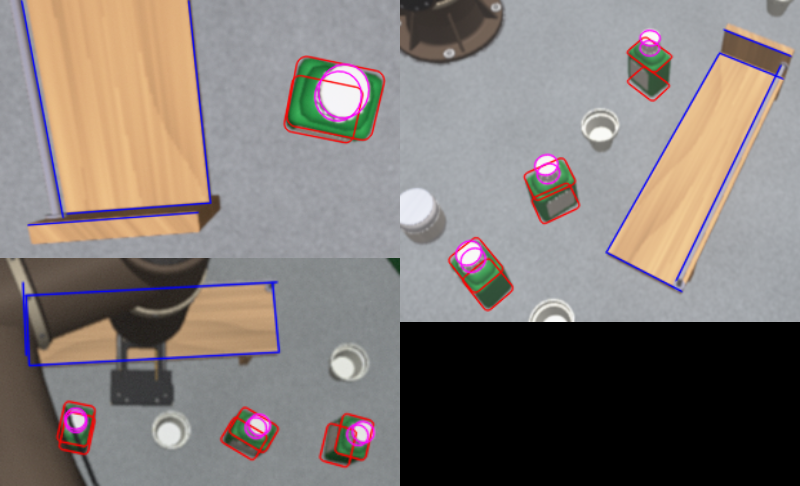

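The overlay confirms the shelf pose: all the drawn edges fall on the picture's edges, and the panel height fits too. Bottles A and B fit, while C is uncertain and gets a wrist look later. Next is a small planner that prints the numbers for each move.

```bash
cat > plan.py <<'E'
import json,sys,numpy as np
# usage: plan.py "x,y,z,yaw" ... ; cmd.json holds the commanded pose; prints calls
def step(p,sl,tn):
    a=np.radians(p[3]);c,s=np.cos(a),np.sin(a);d=np.array(sl)*.15
    return [p[0]+c*d[0]+s*d[1],p[1]+s*d[0]-c*d[1],p[2]-d[2],p[3]-tn*90]
def plan(wps):
    p=json.load(open('cmd.json'))
    for w in wps:
        n=None
        while True:
            d=np.array(w)-p; k=int(np.ceil(max(np.linalg.norm(d[:3])/.19,abs(d[3])/33,np.abs(d[:3]).max()/.145,1e-9))) if n is None else n
            a=np.radians(p[3]);c,s=np.cos(a),np.sin(a);e=d/k
            sl=np.round(np.array([c*e[0]+s*e[1],s*e[0]-c*e[1],-e[2]])/.15,2); tn=round(-e[3]/90,2)
            p=step(p,sl,tn); print(sl.tolist(),tn,'->',np.round(p,4).tolist())
            n=k-1
            if n<1: break
    json.dump([float(v) for v in p],open('cmd.json','w'))
if __name__=='__main__': plan([[float(v) for v in a.split(',')] for a in sys.argv[1:]])
E
echo '[0.4985,-0.0023,0.407,-89.955]'>cmd.json
python3 plan.py .45,.0894,.26,-10.5 .45,.0894,.084,-10.5 .45,.0894,.27,-10.5 .6453,.1409,.27,-85.95 .6453,.1409,.166,-85.95
```

```text
[-0.2, 0.11, 0.33] -0.29 -> [0.482, 0.0277, 0.3575, -63.855]
[-0.23, 0.01, 0.32] -0.3 -> [0.4654, 0.058, 0.3095, -36.855]
[-0.21, -0.11, 0.33] -0.29 -> [0.4501, 0.0901, 0.26, -10.755]
[0.0, 0.0, 0.59] -0.0 -> [0.4501, 0.0901, 0.1715, -10.755]
[0.0, 0.0, 0.58] -0.0 -> [0.4501, 0.0901, 0.0845, -10.755]
[0.0, 0.0, -0.62] -0.0 -> [0.4501, 0.0901, 0.1775, -10.755]
[0.0, 0.0, -0.62] -0.0 -> [0.4501, 0.0901, 0.2705, -10.755]
[0.41, -0.19, 0.0] 0.28 -> [0.5159, 0.1066, 0.2705, -35.955]
[0.28, -0.35, 0.0] 0.28 -> [0.5807, 0.1245, 0.2705, -61.155]
[0.11, -0.43, 0.0] 0.28 -> [0.6451, 0.1411, 0.2705, -86.355]
[0.0, -0.0, 0.7] -0.0 -> [0.6451, 0.1411, 0.1655, -86.355]
```

Request:
send_rows:
  moves:
    - {"slide": [-0.2,0.11,0.33],"turn": -0.29,"gripper": 1}
    - {"slide": [-0.2,0.11,0.33],"turn": -0.29,"gripper": 1}
    - {"slide": [-0.2,0.11,0.33],"turn": -0.29,"gripper": 1}
    - {"slide": [-0.2,0.11,0.33],"turn": -0.29,"gripper": 1}
    - {"slide": [-0.2,0.11,0.33],"turn": -0.29,"gripper": 1}

```text
time_s: 4.58
tcp_pos: [0.4819, 0.029, 0.3566]
eef_rot: [180.0, 0.0, -63.5]
contact_force: [0.2, -0.2, 0.8]
gripper_width: 0.0878
gripper_force: 0.0
```

Request:
send_rows:
  moves:
    - {"slide": [-0.23,0.01,0.32],"turn": -0.3,"gripper": 1}
    - {"slide": [-0.23,0.01,0.32],"turn": -0.3,"gripper": 1}
    - {"slide": [-0.23,0.01,0.32],"turn": -0.3,"gripper": 1}
    - {"slide": [-0.23,0.01,0.32],"turn": -0.3,"gripper": 1}
    - {"slide": [-0.23,0.01,0.32],"turn": -0.3,"gripper": 1}

```text
time_s: 5.0
tcp_pos: [0.4655, 0.0589, 0.3089]
eef_rot: [180.0, 0.0, -36.7]
contact_force: [0.4, -0.1, -0.2]
gripper_width: 0.0875
gripper_force: 0.0
```

Request:
send_rows:
  moves:
    - {"slide": [-0.21,-0.11,0.33],"turn": -0.29,"gripper": 1}
    - {"slide": [-0.21,-0.11,0.33],"turn": -0.29,"gripper": 1}
    - {"slide": [-0.21,-0.11,0.33],"turn": -0.29,"gripper": 1}
    - {"slide": [-0.21,-0.11,0.33],"turn": -0.29,"gripper": 1}
    - {"slide": [-0.21,-0.11,0.33],"turn": -0.29,"gripper": 1}

```text
time_s: 5.42
tcp_pos: [0.4503, 0.0908, 0.2595]
eef_rot: [180.0, 0.0, -10.8]
contact_force: [0.9, -0.4, -0.2]
gripper_width: 0.0874
gripper_force: 0.0
```

```bash
python3 - <<'E'
from h import *
s=get_state(); print(s['time_s'],s['tcp_pos'],s['eef_rot'])
c=snap('wrist','w3.png'); np.savez('w3.npz',**c)
sc=snap('scene')
print(fitbottle([sc],[.45,.0894,79]))
E
```

```text
5.4167 [0.45032173 0.09081157 0.25950313] [ 1.79993522e+02  3.36988724e-03 -1.08128944e+01]
(array([ 0.4471229 ,  0.09879096, 54.84195876]), np.float64(0.11129156952876385))
```

View pics/w3.png

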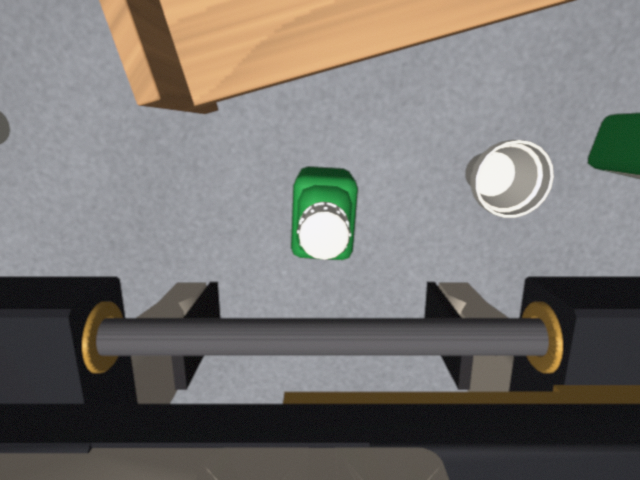

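From hover, bottle A is at px (323,215), aligned with the fingers and centred between them. I'll refine the fit from this view.

```bash
python3 - <<'E'
from h import *
w1,w3=load('w1'),load('w3')
print(fitbottle([w3],[.45,.0894,79]),fitbottle([w1,w3],[.45,.0894,79]))
E
```

```text
(array([ 0.45058026,  0.08938442, 75.91415629]), np.float64(0.09011760219655929)) (array([ 4.50647364e-01,  8.94455331e-02, -1.02190985e+02]), np.float64(0.09199857312348542))
```

Request:
send_rows:
  moves:
    - {"slide": [0,0,0.2],"turn": 0,"gripper": 1}
    - {"slide": [0,0,0.4],"turn": 0,"gripper": 1}
    - {"slide": [0,0,0.59],"turn": 0,"gripper": 1}
    - {"slide": [0,0,0.59],"turn": 0,"gripper": 1}
    - {"slide": [0,0,0.59],"turn": 0,"gripper": 1}

```text
time_s: 5.93
tcp_pos: [0.45, 0.0898, 0.1709]
eef_rot: [179.9, 0.1, -10.9]
contact_force: [0.2, -0.9, 0.3]
gripper_width: 0.0875
gripper_force: 0.0
```

Request:
send_rows:
  moves:
    - {"slide": [0,0,0.15],"turn": 0,"gripper": 1}
    - {"slide": [0,0,0.3],"turn": 0,"gripper": 1}
    - {"slide": [0,0,0.45],"turn": 0,"gripper": 1}
    - {"slide": [0,0,0.58],"turn": 0,"gripper": 1}
    - {"slide": [0,0,0.58],"turn": 0,"gripper": 1}

```text
time_s: 6.35
tcp_pos: [0.4499, 0.0901, 0.0831]
eef_rot: [179.9, 0.1, -10.9]
contact_force: [-1.0, -1.0, 0.3]
gripper_width: 0.0877
gripper_force: 0.0
```

Request:
send_rows:
  newtons: 30
  moves:
    - {"slide": [0,0,0],"turn": 0,"gripper": 0.4}
    - {"slide": [0,0,0],"turn": 0,"gripper": 0.4}
    - {"slide": [0,0,0],"turn": 0,"gripper": 0.4}
    - {"slide": [0,0,0],"turn": 0,"gripper": 0.4}
    - {"slide": [0,0,0],"turn": 0,"gripper": 0.4}

```text
time_s: 6.77
tcp_pos: [0.4509, 0.0907, 0.0851]
eef_rot: [-179.9, -0.1, -10.8]
contact_force: [0.0, -0.0, -0.8]
gripper_width: 0.0596
gripper_force: 0.0
```

Request:
send_rows:
  moves:
    - {"slide": [0,0,0],"turn": 0,"gripper": 0.4}
    - {"slide": [0,0,0],"turn": 0,"gripper": 0.4}
    - {"slide": [0,0,0],"turn": 0,"gripper": 0.4}
    - {"slide": [0,0,0],"turn": 0,"gripper": 0.4}
    - {"slide": [0,0,0],"turn": 0,"gripper": 0.4}

```text
time_s: 7.18
tcp_pos: [0.4507, 0.0903, 0.0848]
eef_rot: [-180.0, -0.0, -10.7]
contact_force: [-1.5, -1.2, 7.4]
gripper_width: 0.054
gripper_force: 29.6
```

Gripped at 54.0 mm, which matches the bottle's depth. Now lift.

Request:
send_rows:
  moves:
    - {"slide": [0,0,-0.1],"turn": 0,"gripper": 0.4}
    - {"slide": [0,0,-0.25],"turn": 0,"gripper": 0.4}
    - {"slide": [0,0,-0.4],"turn": 0,"gripper": 0.4}
    - {"slide": [0,0,-0.52],"turn": 0,"gripper": 0.4}
    - {"slide": [0,0,-0.62],"turn": 0,"gripper": 0.4}

```text
time_s: 7.6
tcp_pos: [0.4499, 0.0903, 0.178]
eef_rot: [-180.0, 0.0, -10.8]
contact_force: [0.4, 0.7, -4.2]
gripper_width: 0.0536
gripper_force: 29.6
```

Request:
send_rows:
  moves:
    - {"slide": [0,0,-0.12],"turn": 0,"gripper": 0.4}
    - {"slide": [0,0,-0.25],"turn": 0,"gripper": 0.4}
    - {"slide": [0,0,-0.4],"turn": 0,"gripper": 0.4}
    - {"slide": [0,0,-0.52],"turn": 0,"gripper": 0.4}
    - {"slide": [0,0,-0.62],"turn": 0,"gripper": 0.4}

```text
time_s: 8.02
tcp_pos: [0.4498, 0.0903, 0.2709]
eef_rot: [-180.0, 0.0, -10.8]
contact_force: [-0.8, 0.9, -3.7]
gripper_width: 0.054
gripper_force: 29.6
```

Request:
send_rows:
  moves:
    - {"slide": [0.08,-0.04,0],"turn": 0.06,"gripper": 0.4}
    - {"slide": [0.16,-0.08,0],"turn": 0.12,"gripper": 0.4}
    - {"slide": [0.24,-0.12,0],"turn": 0.18,"gripper": 0.4}
    - {"slide": [0.32,-0.15,0],"turn": 0.23,"gripper": 0.4}
    - {"slide": [0.41,-0.19,0],"turn": 0.28,"gripper": 0.4}

```text
time_s: 8.43
tcp_pos: [0.5156, 0.1068, 0.2692]
eef_rot: [179.9, 0.1, -36.2]
contact_force: [0.3, 0.2, -3.8]
gripper_width: 0.0538
gripper_force: 29.6
```

Request:
send_rows:
  moves:
    - {"slide": [0.06,-0.07,0],"turn": 0.06,"gripper": 0.4}
    - {"slide": [0.12,-0.14,0],"turn": 0.12,"gripper": 0.4}
    - {"slide": [0.18,-0.21,0],"turn": 0.18,"gripper": 0.4}
    - {"slide": [0.23,-0.28,0],"turn": 0.23,"gripper": 0.4}
    - {"slide": [0.28,-0.35,0],"turn": 0.28,"gripper": 0.4}

```text
time_s: 8.85
tcp_pos: [0.5807, 0.1248, 0.2687]
eef_rot: [179.9, 0.0, -61.4]
contact_force: [0.3, -0.6, -4.3]
gripper_width: 0.054
gripper_force: 29.5
```

Request:
send_rows:
  moves:
    - {"slide": [0.03,-0.1,0],"turn": 0.06,"gripper": 0.4}
    - {"slide": [0.06,-0.2,0],"turn": 0.12,"gripper": 0.4}
    - {"slide": [0.09,-0.32,0],"turn": 0.2,"gripper": 0.4}
    - {"slide": [0.11,-0.43,0],"turn": 0.28,"gripper": 0.4}
    - {"slide": [0.11,-0.43,0],"turn": 0.28,"gripper": 0.4}

```text
time_s: 9.27
tcp_pos: [0.6469, 0.1421, 0.2676]
eef_rot: [179.9, -0.0, -86.8]
contact_force: [0.6, 0.1, -4.0]
gripper_width: 0.0542
gripper_force: 29.6
```

```bash
python3 - <<'E'
from h import *
s=get_state(); print(s['time_s'],s['tcp_pos'],s['eef_rot'],s['gripper_width'],s['gripper_force'])
c=snap('wrist','w4.png'); np.savez('w4.npz',**c)
print(fitbottle([c],[.645,.141,4],.186))
E
```

```text
9.2667 [0.64686203 0.14208824 0.26759346] [ 1.79854800e+02 -3.99691741e-02 -8.68024928e+01] 0.054229342713567955 29.552774727344513
(array([0.64858852, 0.10735757, 3.7136809 ]), np.float64(0.4941727190332409))
```

View pics/w4.png

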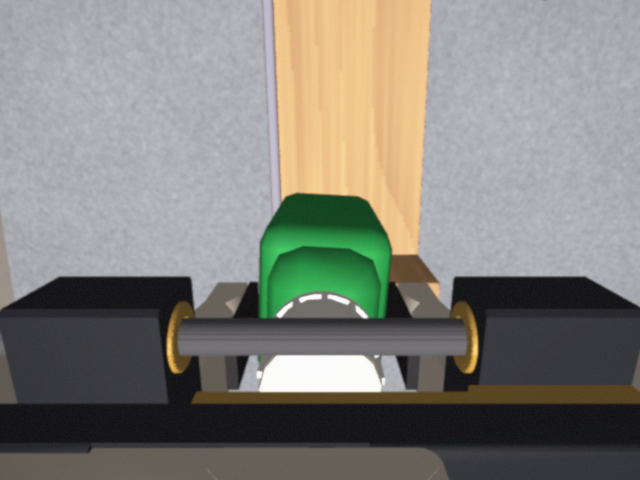

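Bottle A hangs straight in the fingers (shoulder at px (325,220)) over the panel end of the board. Lower it and release.

Request:
send_rows:
  moves:
    - {"slide": [0,0,0],"turn": 0,"gripper": 0.4}
    - {"slide": [0,0,0.15],"turn": 0,"gripper": 0.4}
    - {"slide": [0,0,0.3],"turn": 0,"gripper": 0.4}
    - {"slide": [0,0,0.45],"turn": 0,"gripper": 0.4}
    - {"slide": [0,0,0.56],"turn": 0,"gripper": 0.4}

```text
time_s: 9.73
tcp_pos: [0.6435, 0.141, 0.1841]
eef_rot: [179.9, -0.0, -86.3]
contact_force: [-0.6, -0.3, -4.5]
gripper_width: 0.0541
gripper_force: 29.6
```

Request:
send_rows:
  moves:
    - {"slide": [0,0,0.05],"turn": 0,"gripper": 0.4}
    - {"slide": [0,0,0.1],"turn": 0,"gripper": 0.4}
    - {"slide": [0,0,0.14],"turn": 0,"gripper": 0.4}
    - {"slide": [0,0,0.14],"turn": 0,"gripper": 0.4}
    - {"slide": [0,0,0.14],"turn": 0,"gripper": 0.4}

```text
time_s: 10.15
tcp_pos: [0.6457, 0.1416, 0.1659]
eef_rot: [-179.9, 0.0, -86.3]
contact_force: [-0.4, 0.1, -3.9]
gripper_width: 0.0537
gripper_force: 29.6
```

Request:
send_rows:
  moves:
    - {"slide": [0,0,0],"turn": 0,"gripper": 1}
    - {"slide": [0,0,0],"turn": 0,"gripper": 1}
    - {"slide": [0,0,0],"turn": 0,"gripper": 1}
    - {"slide": [0,0,0],"turn": 0,"gripper": 1}
    - {"slide": [0,0,0],"turn": 0,"gripper": 1}

```text
time_s: 10.57
tcp_pos: [0.6456, 0.1415, 0.1656]
eef_rot: [-179.9, 0.0, -86.4]
contact_force: [-0.1, -0.1, -0.0]
gripper_width: 0.0818
gripper_force: 0.0
```

Request:
send_rows:
  moves:
    - {"slide": [0,0,-0.1],"turn": 0,"gripper": 1}
    - {"slide": [0,0,-0.3],"turn": 0,"gripper": 1}
    - {"slide": [0,0,-0.5],"turn": 0,"gripper": 1}
    - {"slide": [0,0,-0.7],"turn": 0,"gripper": 1}
    - {"slide": [0,0,-0.7],"turn": 0,"gripper": 1}

```text
time_s: 10.98
tcp_pos: [0.6482, 0.1418, 0.2777]
eef_rot: [-179.4, 0.1, -86.3]
contact_force: [0.8, -0.0, 1.7]
gripper_width: 0.0876
gripper_force: 0.0
```

```bash
python3 - <<'E'
from h import *
s=get_state(); print(s['time_s'],s['tcp_pos'],s['eef_rot'])
c=snap('wrist'); sc=snap('scene'); 
for k in('bottle1','cup1'): print(k,[(np.round(d['location'],3).tolist(),round(d['p'],2)) for d in optics.look_for('scene',k)])
for q in(c,sc):
    p,e=fitbottle([q],[.645,.141,4],.08); d=p[:2]-SO; print(p,e,'shelf frame',d@EX,d@EY)
p,e=fitbottle([sc],[.4444,-.2182,-31]);print('B',p,e)
json=__import__('json'); json.dump([.6451,.1411,.2705,-86.355],open('cmd.json','w'))
E
python3 plan.py .52,-.1,.27,-105  .4456,-.219,.26,-121.5
```

```text
10.9833 [0.64815758 0.14178027 0.2777063 ] [-1.79406326e+02  1.12600358e-01 -8.63139821e+01]
bottle1 [([0.65, 0.12, 0.171], 0.93), ([0.46, -0.233, 0.094], 0.8), ([0.453, -0.401, 0.096], 0.62)]
cup1 [([0.588, 0.384, 0.048], 0.97), ([0.57, -0.395, 0.04], 0.81), ([0.445, -0.071, 0.048], 0.65)]
[ 0.64489395  0.14130121 -0.35613349] 0.10076941800889339 shelf frame 0.02066319589622319 0.17440144108293293
[0.64350419 0.14860184 8.00312446] 0.11548391141303738 shelf frame 0.019792528170769468 0.1817819882212448
B [  0.44244283  -0.21640502 -31.60992262] 0.10455010097484363
[0.78, 0.47, 0.0] 0.1 -> [0.5822, 0.0199, 0.2705, -95.355]
[0.83, 0.34, 0.0] 0.11 -> [0.5198, -0.0993, 0.2705, -105.255]
[0.9, 0.27, 0.07] 0.18 -> [0.4452, -0.2189, 0.26, -121.455]
```

Request:
send_rows:
  moves:
    - {"slide": [0.78,0.47,0],"turn": 0.1,"gripper": 1}
    - {"slide": [0.78,0.47,0],"turn": 0.1,"gripper": 1}
    - {"slide": [0.78,0.47,0],"turn": 0.1,"gripper": 1}
    - {"slide": [0.78,0.47,0],"turn": 0.1,"gripper": 1}
    - {"slide": [0.78,0.47,0],"turn": 0.1,"gripper": 1}

```text
time_s: 11.6
tcp_pos: [0.5804, 0.0174, 0.2697]
eef_rot: [179.9, -0.0, -95.5]
contact_force: [1.2, 0.2, -0.0]
gripper_width: 0.0879
gripper_force: 0.0
```

Request:
send_rows:
  moves:
    - {"slide": [0.83,0.34,0],"turn": 0.11,"gripper": 1}
    - {"slide": [0.83,0.34,0],"turn": 0.11,"gripper": 1}
    - {"slide": [0.83,0.34,0],"turn": 0.11,"gripper": 1}
    - {"slide": [0.83,0.34,0],"turn": 0.11,"gripper": 1}
    - {"slide": [0.83,0.34,0],"turn": 0.11,"gripper": 1}

```text
time_s: 12.02
tcp_pos: [0.5186, -0.1009, 0.2696]
eef_rot: [179.9, -0.0, -105.4]
contact_force: [0.1, -0.0, 0.1]
gripper_width: 0.0879
gripper_force: 0.0
```

Request:
send_rows:
  moves:
    - {"slide": [0.9,0.27,0.07],"turn": 0.18,"gripper": 1}
    - {"slide": [0.9,0.27,0.07],"turn": 0.18,"gripper": 1}
    - {"slide": [0.9,0.27,0.07],"turn": 0.18,"gripper": 1}
    - {"slide": [0.9,0.27,0.07],"turn": 0.18,"gripper": 1}
    - {"slide": [0.9,0.27,0.07],"turn": 0.18,"gripper": 1}

```text
time_s: 12.43
tcp_pos: [0.444, -0.2202, 0.2586]
eef_rot: [179.9, -0.0, -121.6]
contact_force: [0.5, 1.1, 0.7]
gripper_width: 0.0879
gripper_force: 0.0
```

Request:
send_rows:
  moves:
    - {"slide": [0,0,0],"turn": 0,"gripper": 1}
    - {"slide": [0,0,0],"turn": 0,"gripper": 1}
    - {"slide": [0,0,0],"turn": 0,"gripper": 1}
    - {"slide": [0,0,0],"turn": 0,"gripper": 1}
    - {"slide": [0,0,0],"turn": 0,"gripper": 1}

```text
time_s: 12.85
tcp_pos: [0.446, -0.2179, 0.2594]
eef_rot: [180.0, -0.0, -121.4]
contact_force: [0.5, -0.1, -0.2]
gripper_width: 0.0878
gripper_force: 0.0
```

```bash
python3 - <<'E'
from h import *
s=get_state(); print(s['time_s'],s['tcp_pos'],s['eef_rot'])
c=snap('wrist','w5.png'); np.savez('w5.npz',**c)
print(fitbottle([c],[.4452,-.2189,-31]))
print(fitbottle([c],[.4347,-.3913,75]))
im=c['img'].copy(); 
for p in([.4452,-.2189,-31],fitbottle([c],[.4452,-.2189,-31])[0]): drawb(im,c,p)
cv2.imwrite('pics/w5o.png',im[:280,:,::-1])
E
```

```text
12.85 [ 0.44596923 -0.21793028  0.25944985] [ 1.79989149e+02 -4.36024277e-03 -1.21377728e+02]
(array([  0.44438296,  -0.22124335, -21.99372609]), np.float64(0.08753896044590193))
(array([ 0.43568195, -0.39583662, 81.06385393]), np.float64(0.04950297680158988))
```

View pics/w5o.png

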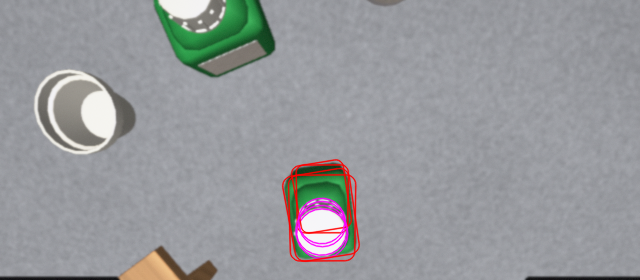

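```bash
sed -i 's/g=(im\[...,1\]>im\[...,0\]+20)&(im\[...,1\]>im\[...,2\]+15)/g=(im[...,1]>1.2*im[...,0]+5)\&(im[...,1]>1.1*im[...,2]+4)/' h.py; grep -c '1.2\*im' h.py
python3 - <<'E'
from h import *
c=load('w5'); w1,w3=load('w1'),load('w3'); sc=snap('scene'); t=snap('top')
for q in([c],[sc],[t],[c,sc]): print('B',fitbottle(q,[.4452,-.2189,-31]))
for q in([sc],[t],[c]): print('C',fitbottle(q,[.4347,-.3913,75]))
for q in([w1],[w3]): print('A',fitbottle(q,[.45,.0894,79]))
im=c['img'].copy(); drawb(im,c,fitbottle([c],[.4452,-.2189,-31])[0])
a=cv2.resize(im[140:280,240:400],(480,420)); b=cv2.resize(c['img'][140:280,240:400],(320,280))
o=np.zeros((420,800,3),np.uint8); o[:,:480]=a; o[:280,480:]=b
cv2.imwrite('pics/w5p.png',o[:,:,::-1])
E
```

```text
1
B (array([  0.44455619,  -0.22191562, -21.77555582]), np.float64(0.08586855755825895))
B (array([  0.44507667,  -0.21857852, -32.9513535 ]), np.float64(0.13630134763757806))
B (array([ 0.46318169, -0.17980005, 45.95510085]), np.float64(0.7921202824785601))
B (array([  0.44599395,  -0.21992689, -26.96433539]), np.float64(0.11813409111377599))
C (array([ 0.43456255, -0.3908388 , 75.5556752 ]), np.float64(0.1071297020460682))
C (array([ 0.43645252, -0.39714965, 61.92314111]), np.float64(0.19582253534240612))
C (array([ 0.43566935, -0.39585535, 81.03850342]), np.float64(0.047430685711825404))
A (array([ 4.49925582e-01,  8.92333764e-02, -1.00712648e+02]), np.float64(0.08998900671955179))
A (array([ 0.45143107,  0.08904197, 74.68680792]), np.float64(0.08983340148425656))
```

View pics/w5p.png

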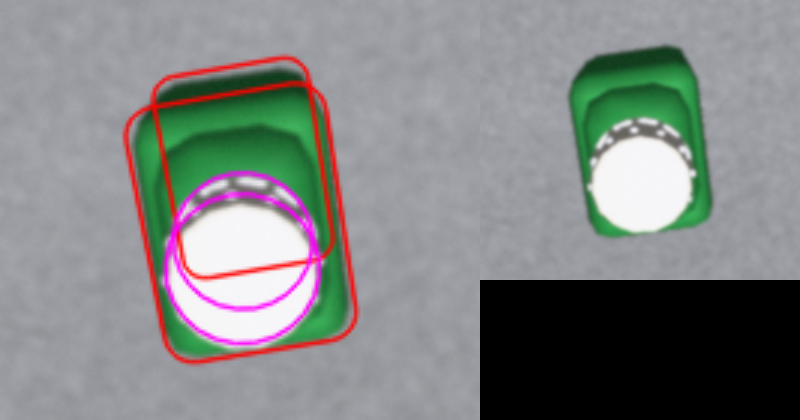

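The fit lies well on bottle B, giving (0.4446, -0.2217) with yaw −22°.

```bash
python3 plan.py .4447,-.2215,.17,-112 .4447,-.2215,.084,-112 .4447,-.2215,.28,-112 .6506,.0651,.28,-85.95 .6506,.0651,.166,-85.95
```

```text
[0.02, -0.01, 0.6] -0.11 -> [0.4449, -0.2223, 0.17, -111.555]
[-0.0, 0.0, 0.57] 0.0 -> [0.4449, -0.2223, 0.0845, -111.555]
[-0.0, 0.0, -0.65] 0.0 -> [0.4449, -0.2223, 0.182, -111.555]
[-0.0, 0.0, -0.65] 0.0 -> [0.4449, -0.2223, 0.2795, -111.555]
[-1.14, -0.29, -0.0] -0.14 -> [0.5482, -0.0792, 0.2795, -98.955]
[-1.06, -0.52, -0.0] -0.14 -> [0.65, 0.0657, 0.2795, -86.355]
[0.0, -0.0, 0.76] -0.0 -> [0.65, 0.0657, 0.1655, -86.355]
```

Request:
send_rows:
  moves:
    - {"slide": [0.02,-0.01,0.15],"turn": -0.05,"gripper": 1}
    - {"slide": [0.02,-0.01,0.3],"turn": -0.11,"gripper": 1}
    - {"slide": [0.02,-0.01,0.45],"turn": -0.11,"gripper": 1}
    - {"slide": [0.02,-0.01,0.6],"turn": -0.11,"gripper": 1}
    - {"slide": [0.02,-0.01,0.6],"turn": -0.11,"gripper": 1}

```text
time_s: 13.42
tcp_pos: [0.4425, -0.2213, 0.1656]
eef_rot: [179.6, -0.0, -111.6]
contact_force: [-2.1, 1.1, -0.6]
gripper_width: 0.0879
gripper_force: 0.0
```

Request:
send_rows:
  moves:
    - {"slide": [0,0,0.15],"turn": 0,"gripper": 1}
    - {"slide": [0,0,0.3],"turn": 0,"gripper": 1}
    - {"slide": [0,0,0.45],"turn": 0,"gripper": 1}
    - {"slide": [0,0,0.57],"turn": 0,"gripper": 1}
    - {"slide": [0,0,0.57],"turn": 0,"gripper": 1}

```text
time_s: 13.83
tcp_pos: [0.4436, -0.2217, 0.082]
eef_rot: [179.7, -0.1, -111.6]
contact_force: [0.2, 0.2, -0.2]
gripper_width: 0.0878
gripper_force: 0.0
```

Request:
send_rows:
  newtons: 30
  moves:
    - {"slide": [0,0,0],"turn": 0,"gripper": 0.4}
    - {"slide": [0,0,0],"turn": 0,"gripper": 0.4}
    - {"slide": [0,0,0],"turn": 0,"gripper": 0.4}
    - {"slide": [0,0,0],"turn": 0,"gripper": 0.4}
    - {"slide": [0,0,0],"turn": 0,"gripper": 0.4}

```text
time_s: 14.25
tcp_pos: [0.4457, -0.2221, 0.0851]
eef_rot: [-179.9, 0.0, -111.5]
contact_force: [0.2, -0.7, -0.7]
gripper_width: 0.0598
gripper_force: 0.0
```

Request:
send_rows:
  moves:
    - {"slide": [0,0,0],"turn": 0,"gripper": 0.4}
    - {"slide": [0,0,0],"turn": 0,"gripper": 0.4}
    - {"slide": [0,0,0],"turn": 0,"gripper": 0.4}
    - {"slide": [0,0,0],"turn": 0,"gripper": 0.4}
    - {"slide": [0,0,0],"turn": 0,"gripper": 0.4}

```text
time_s: 14.67
tcp_pos: [0.4454, -0.2221, 0.0848]
eef_rot: [-180.0, 0.0, -111.5]
contact_force: [-1.5, 2.1, 5.8]
gripper_width: 0.0537
gripper_force: 29.8
```

Request:
send_rows:
  moves:
    - {"slide": [0,0,-0.1],"turn": 0,"gripper": 0.4}
    - {"slide": [0,0,-0.25],"turn": 0,"gripper": 0.4}
    - {"slide": [0,0,-0.4],"turn": 0,"gripper": 0.4}
    - {"slide": [0,0,-0.52],"turn": 0,"gripper": 0.4}
    - {"slide": [0,0,-0.65],"turn": 0,"gripper": 0.4}

```text
time_s: 15.08
tcp_pos: [0.4445, -0.2218, 0.182]
eef_rot: [179.9, 0.0, -111.6]
contact_force: [-0.1, 0.4, -3.5]
gripper_width: 0.0535
gripper_force: 29.8
```

Request:
send_rows:
  moves:
    - {"slide": [0,0,-0.13],"turn": 0,"gripper": 0.4}
    - {"slide": [0,0,-0.27],"turn": 0,"gripper": 0.4}
    - {"slide": [0,0,-0.4],"turn": 0,"gripper": 0.4}
    - {"slide": [0,0,-0.52],"turn": 0,"gripper": 0.4}
    - {"slide": [0,0,-0.65],"turn": 0,"gripper": 0.4}

```text
time_s: 15.5
tcp_pos: [0.4444, -0.2217, 0.2793]
eef_rot: [179.9, 0.0, -111.6]
contact_force: [1.6, -0.8, -2.6]
gripper_width: 0.0541
gripper_force: 29.8
```

```bash
sed -i 's/.max()\/.145,1e-9/.max()\/.13,1e-9/' plan.py; echo '[0.4449, -0.2223, 0.2795, -111.555]'>cmd.json; python3 plan.py .6506,.0651,.28,-86 .6506,.0651,.166,-86;python3 - <<'E'
from h import *
s=get_state(); print(s['time_s'],s['tcp_pos'],s['eef_rot'],s['gripper_width'],s['gripper_force'])
E
```

```text
[-0.76, -0.19, -0.0] -0.09 -> [0.5133, -0.1267, 0.2795, -103.455]
[-0.73, -0.3, -0.0] -0.1 -> [0.5825, -0.0307, 0.2795, -94.455]
[-0.67, -0.4, -0.0] -0.09 -> [0.6502, 0.0648, 0.2795, -86.355]
[-0.0, -0.0, 0.76] -0.0 -> [0.6502, 0.0648, 0.1655, -86.355]
15.5 [ 0.4443859  -0.22165811  0.27927841] [ 1.79917405e+02  1.80205476e-02 -1.11567844e+02] 0.05412286197979003 29.816827476024628
```

Request:
send_rows:
  moves:
    - {"slide": [-0.15,-0.04,0],"turn": -0.02,"gripper": 0.4}
    - {"slide": [-0.3,-0.08,0],"turn": -0.04,"gripper": 0.4}
    - {"slide": [-0.45,-0.12,0],"turn": -0.06,"gripper": 0.4}
    - {"slide": [-0.6,-0.15,0],"turn": -0.08,"gripper": 0.4}
    - {"slide": [-0.76,-0.19,0],"turn": -0.09,"gripper": 0.4}

```text
time_s: 15.92
tcp_pos: [0.5132, -0.1255, 0.2785]
eef_rot: [179.9, 0.0, -103.4]
contact_force: [0.1, -0.5, -2.8]
gripper_width: 0.0535
gripper_force: 29.9
```

Request:
send_rows:
  moves:
    - {"slide": [-0.15,-0.06,0],"turn": -0.02,"gripper": 0.4}
    - {"slide": [-0.3,-0.12,0],"turn": -0.04,"gripper": 0.4}
    - {"slide": [-0.45,-0.18,0],"turn": -0.06,"gripper": 0.4}
    - {"slide": [-0.6,-0.24,0],"turn": -0.08,"gripper": 0.4}
    - {"slide": [-0.73,-0.3,0],"turn": -0.1,"gripper": 0.4}

```text
time_s: 16.33
tcp_pos: [0.5829, -0.029, 0.2783]
eef_rot: [179.9, 0.0, -94.4]
contact_force: [-0.2, -0.3, -3.1]
gripper_width: 0.054
gripper_force: 29.9
```

Request:
send_rows:
  moves:
    - {"slide": [-0.15,-0.09,0],"turn": -0.02,"gripper": 0.4}
    - {"slide": [-0.3,-0.18,0],"turn": -0.04,"gripper": 0.4}
    - {"slide": [-0.45,-0.27,0],"turn": -0.06,"gripper": 0.4}
    - {"slide": [-0.58,-0.35,0],"turn": -0.08,"gripper": 0.4}
    - {"slide": [-0.67,-0.4,0],"turn": -0.09,"gripper": 0.4}

```text
time_s: 16.75
tcp_pos: [0.6509, 0.0669, 0.2777]
eef_rot: [179.9, -0.0, -86.2]
contact_force: [0.5, -0.8, -2.8]
gripper_width: 0.0538
gripper_force: 29.9
```

Request:
send_rows:
  moves:
    - {"slide": [0,0,0],"turn": 0,"gripper": 0.4}
    - {"slide": [0,0,0.1],"turn": 0,"gripper": 0.4}
    - {"slide": [0,0,0.25],"turn": 0,"gripper": 0.4}
    - {"slide": [0,0,0.4],"turn": 0,"gripper": 0.4}
    - {"slide": [0,0,0.5],"turn": 0,"gripper": 0.4}

```text
time_s: 17.17
tcp_pos: [0.6488, 0.0645, 0.2015]
eef_rot: [179.8, -0.0, -86.4]
contact_force: [-0.5, -0.4, -3.0]
gripper_width: 0.0536
gripper_force: 29.9
```

Request:
send_rows:
  moves:
    - {"slide": [0,0,0.1],"turn": 0,"gripper": 0.4}
    - {"slide": [0,0,0.18],"turn": 0,"gripper": 0.4}
    - {"slide": [0,0,0.26],"turn": 0,"gripper": 0.4}
    - {"slide": [0,0,0.26],"turn": 0,"gripper": 0.4}
    - {"slide": [0,0,0.26],"turn": 0,"gripper": 0.4}

```text
time_s: 17.58
tcp_pos: [0.6502, 0.0649, 0.1648]
eef_rot: [180.0, -0.0, -86.4]
contact_force: [0.5, 1.0, -2.9]
gripper_width: 0.0535
gripper_force: 29.9
```

Request:
send_rows:
  moves:
    - {"slide": [0,0,0],"turn": 0,"gripper": 1}
    - {"slide": [0,0,0],"turn": 0,"gripper": 1}
    - {"slide": [0,0,0],"turn": 0,"gripper": 1}
    - {"slide": [0,0,0],"turn": 0,"gripper": 1}
    - {"slide": [0,0,0],"turn": 0,"gripper": 1}

```text
time_s: 18.0
tcp_pos: [0.6506, 0.0652, 0.1655]
eef_rot: [-180.0, 0.0, -86.4]
contact_force: [-0.7, -0.4, 0.2]
gripper_width: 0.0815
gripper_force: 0.0
```

Request:
send_rows:
  moves:
    - {"slide": [0,0,-0.1],"turn": 0,"gripper": 1}
    - {"slide": [0,0,-0.3],"turn": 0,"gripper": 1}
    - {"slide": [0,0,-0.5],"turn": 0,"gripper": 1}
    - {"slide": [0,0,-0.7],"turn": 0,"gripper": 1}
    - {"slide": [0,0,-0.7],"turn": 0,"gripper": 1}

```text
time_s: 18.42
tcp_pos: [0.6532, 0.0653, 0.2776]
eef_rot: [-179.4, 0.1, -86.3]
contact_force: [1.2, 0.2, 1.3]
gripper_width: 0.0875
gripper_force: 0.0
```

```bash
python3 - <<'E'
from h import *
s=get_state(); print(s['time_s'],s['tcp_pos'],s['eef_rot'])
c=snap('wrist'); sc=snap('scene'); 
for k in('bottle1','cup1'): print(k,[(np.round(d['location'],3).tolist(),round(d['p'],2)) for d in optics.look_for('scene',k)])
for q in(c,sc):
    p,e=fitbottle([q],[.650,.065,4,0],.08); d=p[:2]-SO; print(p,e,'shelf frame',d@EX,d@EY)
p,e=fitbottle([sc],[.4347,-.3913,80]);print('C',p,e)
__import__('json').dump([.6502,.0648,.2705,-86.355],open('cmd.json','w'))
E
python3 plan.py .55,-.16,.27,-50  .4357,-.3959,.26,-9 
```

```text
18.4167 [0.65321392 0.06526449 0.27759183] [-1.79405027e+02  5.01763740e-02 -8.63162698e+01]
bottle1 [([0.657, 0.126, 0.186], 0.86), ([0.456, -0.401, 0.092], 0.68), ([0.658, 0.042, 0.17], 0.6)]
cup1 [([0.446, -0.069, 0.049], 0.8), ([0.571, -0.397, 0.036], 0.69)]
[0.64858797 0.08043196 4.40447354] 0.15023497067064773 shelf frame 0.020048979406092998 0.11342328989296646
[0.64642747 0.09727041 0.78692455] 0.31759909698490696 shelf frame 0.019083129840011735 0.13037228534388753
C [ 0.43496833 -0.39136776 75.36056273] 0.107181203814817
[0.73, 0.38, 0.0] -0.2 -> [0.6003, -0.0481, 0.2705, -68.355]
[0.57, 0.59, 0.0] -0.2 -> [0.5496, -0.1602, 0.2705, -50.355]
[0.36, 0.79, 0.04] -0.23 -> [0.4928, -0.2774, 0.2645, -29.655]
[0.06, 0.87, 0.03] -0.23 -> [0.436, -0.3953, 0.26, -8.955]
```

Request:
send_rows:
  moves:
    - {"slide": [0.73,0.38,0],"turn": -0.2,"gripper": 1}
    - {"slide": [0.73,0.38,0],"turn": -0.2,"gripper": 1}
    - {"slide": [0.73,0.38,0],"turn": -0.2,"gripper": 1}
    - {"slide": [0.73,0.38,0],"turn": -0.2,"gripper": 1}
    - {"slide": [0.73,0.38,0],"turn": -0.2,"gripper": 1}

```text
time_s: 19.03
tcp_pos: [0.5992, -0.0497, 0.2694]
eef_rot: [179.9, 0.0, -68.5]
contact_force: [0.1, 0.4, -0.7]
gripper_width: 0.0878
gripper_force: 0.0
```

Request:
send_rows:
  moves:
    - {"slide": [0.57,0.59,0],"turn": -0.2,"gripper": 1}
    - {"slide": [0.57,0.59,0],"turn": -0.2,"gripper": 1}
    - {"slide": [0.57,0.59,0],"turn": -0.2,"gripper": 1}
    - {"slide": [0.57,0.59,0],"turn": -0.2,"gripper": 1}
    - {"slide": [0.57,0.59,0],"turn": -0.2,"gripper": 1}

```text
time_s: 19.45
tcp_pos: [0.5491, -0.1609, 0.2694]
eef_rot: [180.0, 0.0, -50.5]
contact_force: [-0.4, -0.5, -0.5]
gripper_width: 0.0876
gripper_force: 0.0
```

Request:
send_rows:
  moves:
    - {"slide": [0.36,0.79,0.04],"turn": -0.23,"gripper": 1}
    - {"slide": [0.36,0.79,0.04],"turn": -0.23,"gripper": 1}
    - {"slide": [0.36,0.79,0.04],"turn": -0.23,"gripper": 1}
    - {"slide": [0.36,0.79,0.04],"turn": -0.23,"gripper": 1}
    - {"slide": [0.36,0.79,0.04],"turn": -0.23,"gripper": 1}

```text
time_s: 19.87
tcp_pos: [0.4923, -0.2782, 0.2631]
eef_rot: [180.0, 0.1, -29.7]
contact_force: [0.6, -0.9, 0.7]
gripper_width: 0.087
gripper_force: 0.0
```

Request:
send_rows:
  moves:
    - {"slide": [0.06,0.87,0.03],"turn": -0.23,"gripper": 1}
    - {"slide": [0.06,0.87,0.03],"turn": -0.23,"gripper": 1}
    - {"slide": [0.06,0.87,0.03],"turn": -0.23,"gripper": 1}
    - {"slide": [0.06,0.87,0.03],"turn": -0.23,"gripper": 1}
    - {"slide": [0.06,0.87,0.03],"turn": -0.23,"gripper": 1}

```text
time_s: 20.28
tcp_pos: [0.4359, -0.3963, 0.2583]
eef_rot: [-180.0, 0.1, -9.0]
contact_force: [0.0, 0.4, 0.1]
gripper_width: 0.0875
gripper_force: 0.0
```

Request:
send_rows:
  moves:
    - {"slide": [0,0,0],"turn": 0,"gripper": 1}
    - {"slide": [0,0,0],"turn": 0,"gripper": 1}
    - {"slide": [0,0,0],"turn": 0,"gripper": 1}
    - {"slide": [0,0,0],"turn": 0,"gripper": 1}
    - {"slide": [0,0,0],"turn": 0,"gripper": 1}

```text
time_s: 20.7
tcp_pos: [0.4369, -0.3941, 0.2597]
eef_rot: [-180.0, -0.0, -8.9]
contact_force: [-0.4, -0.3, 0.2]
gripper_width: 0.0879
gripper_force: 0.0
```

```bash
python3 - <<'E'
from h import *
s=get_state(); print(s['time_s'],s['tcp_pos'],s['eef_rot'])
c=snap('wrist','w6.png'); np.savez('w6.npz',**c)
p,e=fitbottle([c],[.4357,-.3959,81]); print(p,e)
print([(np.round(d['location'],3).tolist(),round(d['p'],2)) for d in optics.look_for('wrist','cup1')])
im=c['img'].copy(); drawb(im,c,p)
cv2.imwrite('pics/w6o.png',im[:280,:,::-1])
E
```

```text
20.7 [ 0.43689559 -0.39408674  0.25969091] [-1.79999735e+02 -1.67381093e-02 -8.89090731e+00]
[ 0.43739421 -0.39455819 78.38905942] 0.09671234708030552
[([0.443, -0.101, 0.04], 0.9), ([0.584, -0.396, 0.049], 0.87)]
```

View pics/w6o.png

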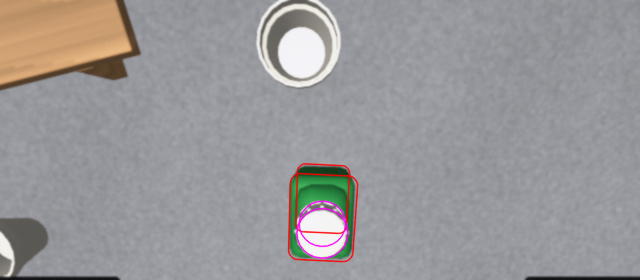

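```bash
python3 plan.py .4368,-.395,.17,-10.5 .4368,-.395,.084,-10.5 .4368,-.395,.28,-10.5 .6560,-.0107,.28,-86 .6560,-.0107,.166,-86
```

```text
[0.0, -0.0, 0.6] 0.02 -> [0.436, -0.3953, 0.17, -10.755]
[0.0, -0.0, 0.57] -0.0 -> [0.436, -0.3953, 0.0845, -10.755]
[0.0, -0.0, -0.65] -0.0 -> [0.436, -0.3953, 0.182, -10.755]
[0.0, -0.0, -0.65] -0.0 -> [0.436, -0.3953, 0.2795, -10.755]
[0.32, -0.93, -0.0] 0.28 -> [0.5092, -0.2672, 0.2795, -35.955]
[-0.11, -0.98, -0.0] 0.28 -> [0.5822, -0.1385, 0.2795, -61.155]
[-0.51, -0.84, -0.0] 0.28 -> [0.6556, -0.0107, 0.2795, -86.355]
[0.0, -0.0, 0.76] -0.0 -> [0.6556, -0.0107, 0.1655, -86.355]
```

Request:
send_rows:
  moves:
    - {"slide": [0.01,0,0.15],"turn": 0.02,"gripper": 1}
    - {"slide": [0.01,0,0.3],"turn": 0.02,"gripper": 1}
    - {"slide": [0.01,0,0.45],"turn": 0.02,"gripper": 1}
    - {"slide": [0.01,0,0.6],"turn": 0.02,"gripper": 1}
    - {"slide": [0.01,0,0.6],"turn": 0.02,"gripper": 1}

```text
time_s: 21.22
tcp_pos: [0.4355, -0.3935, 0.1651]
eef_rot: [-179.8, 0.4, -10.8]
contact_force: [-0.2, -0.0, -0.5]
gripper_width: 0.0876
gripper_force: 0.0
```

Request:
send_rows:
  moves:
    - {"slide": [0,0,0.15],"turn": 0,"gripper": 1}
    - {"slide": [0,0,0.3],"turn": 0,"gripper": 1}
    - {"slide": [0,0,0.45],"turn": 0,"gripper": 1}
    - {"slide": [0,0,0.57],"turn": 0,"gripper": 1}
    - {"slide": [0,0,0.57],"turn": 0,"gripper": 1}

```text
time_s: 21.63
tcp_pos: [0.4362, -0.3942, 0.0817]
eef_rot: [-179.9, 0.3, -10.8]
contact_force: [-0.8, 0.3, -0.4]
gripper_width: 0.0876
gripper_force: 0.0
```

Request:
send_rows:
  newtons: 30
  moves:
    - {"slide": [0,0,0],"turn": 0,"gripper": 0.4}
    - {"slide": [0,0,0],"turn": 0,"gripper": 0.4}
    - {"slide": [0,0,0],"turn": 0,"gripper": 0.4}
    - {"slide": [0,0,0],"turn": 0,"gripper": 0.4}
    - {"slide": [0,0,0],"turn": 0,"gripper": 0.4}

```text
time_s: 22.05
tcp_pos: [0.4382, -0.3955, 0.0853]
eef_rot: [180.0, -0.1, -10.7]
contact_force: [-0.9, -0.9, 1.1]
gripper_width: 0.0594
gripper_force: 0.0
```

Request:
send_rows:
  moves:
    - {"slide": [0,0,0],"turn": 0,"gripper": 0.4}
    - {"slide": [0,0,0],"turn": 0,"gripper": 0.4}
    - {"slide": [0,0,0],"turn": 0,"gripper": 0.4}
    - {"slide": [0,0,0],"turn": 0,"gripper": 0.4}
    - {"slide": [0,0,0],"turn": 0,"gripper": 0.4}

```text
time_s: 22.47
tcp_pos: [0.4381, -0.3952, 0.0849]
eef_rot: [180.0, -0.1, -10.7]
contact_force: [0.0, 3.0, 6.2]
gripper_width: 0.0539
gripper_force: 30.0
```

Request:
send_rows:
  moves:
    - {"slide": [0,0,-0.1],"turn": 0,"gripper": 0.4}
    - {"slide": [0,0,-0.25],"turn": 0,"gripper": 0.4}
    - {"slide": [0,0,-0.4],"turn": 0,"gripper": 0.4}
    - {"slide": [0,0,-0.52],"turn": 0,"gripper": 0.4}
    - {"slide": [0,0,-0.65],"turn": 0,"gripper": 0.4}

```text
time_s: 22.88
tcp_pos: [0.4369, -0.3947, 0.1815]
eef_rot: [-179.9, 0.1, -10.8]
contact_force: [0.6, -0.6, -4.0]
gripper_width: 0.0534
gripper_force: 30.0
```

Request:
send_rows:
  moves:
    - {"slide": [0,0,-0.13],"turn": 0,"gripper": 0.4}
    - {"slide": [0,0,-0.27],"turn": 0,"gripper": 0.4}
    - {"slide": [0,0,-0.4],"turn": 0,"gripper": 0.4}
    - {"slide": [0,0,-0.52],"turn": 0,"gripper": 0.4}
    - {"slide": [0,0,-0.65],"turn": 0,"gripper": 0.4}

```text
time_s: 23.3
tcp_pos: [0.4369, -0.3946, 0.2787]
eef_rot: [-179.9, 0.1, -10.8]
contact_force: [1.3, 0.4, -3.9]
gripper_width: 0.0537
gripper_force: 30.0
```

Request:
send_rows:
  moves:
    - {"slide": [0.06,-0.18,0],"turn": 0.06,"gripper": 0.4}
    - {"slide": [0.12,-0.36,0],"turn": 0.12,"gripper": 0.4}
    - {"slide": [0.18,-0.54,0],"turn": 0.18,"gripper": 0.4}
    - {"slide": [0.25,-0.74,0],"turn": 0.23,"gripper": 0.4}
    - {"slide": [0.32,-0.93,0],"turn": 0.28,"gripper": 0.4}

```text
time_s: 23.72
tcp_pos: [0.5105, -0.2655, 0.2781]
eef_rot: [180.0, 0.1, -36.2]
contact_force: [0.3, -0.5, -4.1]
gripper_width: 0.0535
gripper_force: 29.9
```

Request:
send_rows:
  moves:
    - {"slide": [-0.02,-0.2,0],"turn": 0.06,"gripper": 0.4}
    - {"slide": [-0.04,-0.4,0],"turn": 0.12,"gripper": 0.4}
    - {"slide": [-0.06,-0.6,0],"turn": 0.18,"gripper": 0.4}
    - {"slide": [-0.08,-0.8,0],"turn": 0.23,"gripper": 0.4}
    - {"slide": [-0.11,-0.98,0],"turn": 0.28,"gripper": 0.4}

```text
time_s: 24.13
tcp_pos: [0.5839, -0.1367, 0.2779]
eef_rot: [179.9, 0.1, -61.4]
contact_force: [0.6, -0.3, -4.7]
gripper_width: 0.0533
gripper_force: 30.0
```

Request:
send_rows:
  moves:
    - {"slide": [-0.1,-0.17,0],"turn": 0.06,"gripper": 0.4}
    - {"slide": [-0.2,-0.34,0],"turn": 0.12,"gripper": 0.4}
    - {"slide": [-0.3,-0.51,0],"turn": 0.18,"gripper": 0.4}
    - {"slide": [-0.41,-0.68,0],"turn": 0.23,"gripper": 0.4}
    - {"slide": [-0.51,-0.83,0],"turn": 0.28,"gripper": 0.4}

```text
time_s: 24.55
tcp_pos: [0.6559, -0.0097, 0.2776]
eef_rot: [179.9, 0.0, -86.6]
contact_force: [0.7, -0.3, -3.8]
gripper_width: 0.0536
gripper_force: 30.0
```

Request:
send_rows:
  moves:
    - {"slide": [0,0,0],"turn": 0,"gripper": 0.4}
    - {"slide": [0,0,0.1],"turn": 0,"gripper": 0.4}
    - {"slide": [0,0,0.25],"turn": 0,"gripper": 0.4}
    - {"slide": [0,0,0.4],"turn": 0,"gripper": 0.4}
    - {"slide": [0,0,0.5],"turn": 0,"gripper": 0.4}

```text
time_s: 24.97
tcp_pos: [0.6541, -0.0113, 0.2005]
eef_rot: [179.7, 0.0, -86.4]
contact_force: [-0.6, 0.2, -4.8]
gripper_width: 0.0536
gripper_force: 30.0
```

Request:
send_rows:
  moves:
    - {"slide": [0,0,0.1],"turn": 0,"gripper": 0.4}
    - {"slide": [0,0,0.18],"turn": 0,"gripper": 0.4}
    - {"slide": [0,0,0.26],"turn": 0,"gripper": 0.4}
    - {"slide": [0,0,0.26],"turn": 0,"gripper": 0.4}
    - {"slide": [0,0,0.26],"turn": 0,"gripper": 0.4}

```text
time_s: 25.38
tcp_pos: [0.6558, -0.0113, 0.1646]
eef_rot: [180.0, -0.0, -86.3]
contact_force: [1.0, 0.4, -4.7]
gripper_width: 0.0542
gripper_force: 30.0
```

Request:
send_rows:
  moves:
    - {"slide": [0,0,0],"turn": 0,"gripper": 1}
    - {"slide": [0,0,0],"turn": 0,"gripper": 1}
    - {"slide": [0,0,0],"turn": 0,"gripper": 1}
    - {"slide": [0,0,0],"turn": 0,"gripper": 1}
    - {"slide": [0,0,0],"turn": 0,"gripper": 1}

```text
time_s: 25.8
tcp_pos: [0.6562, -0.0114, 0.1656]
eef_rot: [-179.9, 0.0, -86.4]
contact_force: [0.1, -0.0, 0.5]
gripper_width: 0.0813
gripper_force: 0.0
```

Request:
send_rows:
  moves:
    - {"slide": [0,0,-0.1],"turn": 0,"gripper": 1}
    - {"slide": [0,0,-0.3],"turn": 0,"gripper": 1}
    - {"slide": [0,0,-0.5],"turn": 0,"gripper": 1}
    - {"slide": [0,0,-0.7],"turn": 0,"gripper": 1}
    - {"slide": [0,0,-0.9],"turn": 0,"gripper": 1}

```text
time_s: 26.22
tcp_pos: [0.6558, -0.0115, 0.3018]
eef_rot: [-180.0, -0.0, -86.4]
contact_force: [0.9, -0.2, 0.0]
gripper_width: 0.0877
gripper_force: 0.0
```

```bash
python3 - <<'E'
from h import *
s=get_state(); print(s['time_s'],s['tcp_pos'],s['eef_rot'])
import plan,json
p=[.4375,-.3956,.2795,-10.755]
for sl,t in(([.32,-.93,0],.28),([-.11,-.98,0],.28),([-.51,-.83,0],.28),([0,0,.76-.9],0)): p=plan.step(p,sl,t)
print(p); json.dump([float(v) for v in p],open('cmd.json','w'))
for n in('scene','top'):
    snap(n)
    print(n,[(np.round(d['location'],3).tolist(),round(d['p'],2)) for d in optics.look_for(n,'cup1')])
E
python3 plan.py .62,.1,.38,-86  .56,.26,.42,-86
```

```text
26.2167 [ 0.65577742 -0.01147353  0.30179812] [-1.79979535e+02 -5.24304679e-03 -8.63537486e+01]
[np.float64(0.6557897540474193), np.float64(-0.011753920596435437), np.float64(0.30050000000000004), -86.35500000000002]
scene [([0.571, -0.397, 0.037], 0.9), ([0.444, -0.07, 0.05], 0.62), ([0.611, 0.552, 0.031], 0.33)]
top [([0.58, -0.405, 0.044], 0.85), ([0.454, -0.083, 0.042], 0.83), ([0.591, 0.41, 0.044], 0.69)]
[-0.76, 0.19, -0.53] -0.0 -> [0.6201, 0.1002, 0.38, -86.355]
[-0.54, 0.17, -0.13] -0.0 -> [0.5895, 0.1794, 0.3995, -86.355]
[-0.55, 0.16, -0.14] -0.0 -> [0.5603, 0.2602, 0.4205, -86.355]
```

Request:
send_rows:
  moves:
    - {"slide": [-0.76,0.19,-0.53],"turn": 0,"gripper": 1}
    - {"slide": [-0.76,0.19,-0.53],"turn": 0,"gripper": 1}
    - {"slide": [-0.76,0.19,-0.53],"turn": 0,"gripper": 1}
    - {"slide": [-0.76,0.19,-0.53],"turn": 0,"gripper": 1}
    - {"slide": [-0.76,0.19,-0.53],"turn": 0,"gripper": 1}

```text
time_s: 26.83
tcp_pos: [0.6201, 0.1034, 0.3817]
eef_rot: [-179.8, 0.1, -86.2]
contact_force: [0.3, -0.5, -1.8]
gripper_width: 0.088
gripper_force: 0.0
```

Request:
send_rows:
  moves:
    - {"slide": [-0.54,0.17,-0.13],"turn": 0,"gripper": 1}
    - {"slide": [-0.54,0.17,-0.13],"turn": 0,"gripper": 1}
    - {"slide": [-0.54,0.17,-0.13],"turn": 0,"gripper": 1}
    - {"slide": [-0.54,0.17,-0.13],"turn": 0,"gripper": 1}
    - {"slide": [-0.54,0.17,-0.13],"turn": 0,"gripper": 1}

```text
time_s: 27.25
tcp_pos: [0.5895, 0.1796, 0.3976]
eef_rot: [179.9, -0.1, -86.3]
contact_force: [-0.1, 0.1, -0.3]
gripper_width: 0.0878
gripper_force: 0.0
```

Request:
send_rows:
  moves:
    - {"slide": [-0.55,0.16,-0.14],"turn": 0,"gripper": 1}
    - {"slide": [-0.55,0.16,-0.14],"turn": 0,"gripper": 1}
    - {"slide": [-0.55,0.16,-0.14],"turn": 0,"gripper": 1}
    - {"slide": [-0.55,0.16,-0.14],"turn": 0,"gripper": 1}
    - {"slide": [-0.55,0.16,-0.14],"turn": 0,"gripper": 1}

```text
time_s: 27.67
tcp_pos: [0.5608, 0.2597, 0.419]
eef_rot: [179.9, -0.1, -86.4]
contact_force: [0.1, -0.0, 0.2]
gripper_width: 0.0875
gripper_force: 0.0
```

```bash
cat >> h.py <<'E'
RIM=lambda z:np.array([(.0335*np.cos(t),.0335*np.sin(t),z) for t in th])
def fitcup(c,p0,z0=0,thr=None):
    im=c['img'].astype(int); ctr=proj(c,[[p0[0],p0[1],z0+.07]])[0]
    r=np.linalg.norm(proj(c,[[p0[0]+.0335,p0[1],z0+.07]])[0]-ctr)
    near=np.zeros((480,640),np.uint8); cv2.circle(near,tuple(int(v) for v in ctr),int(1.7*r),1,-1)
    bg=np.median(im[near>0].min(1)); thr=thr or min(215,bg+35)
    m=((im.min(2)>thr)&(im.max(2)-im.min(2)<40)&(near>0)).astype(np.uint8)
    n,l,st,_=cv2.connectedComponentsWithStats(cv2.dilate(m,np.ones((3,3))))
    k=1+np.argmax(st[1:,2]*st[1:,3]); b=st[k]
    ys,xs=np.nonzero((m>0)&(l==k)); h=hullmask(np.c_[xs,ys].astype(float))
    def cost(p):
        q=hullmask(proj(c,pl([p[0],p[1],0],RIM(z0+.07)))); return 1-np.minimum(h,q).sum()/np.maximum(h,q).sum()
    p=np.array(p0[:2])
    x=minimize(cost,p,method='Nelder-Mead',options=dict(initial_simplex=[p,p+[.015,0],p+[0,.015]],maxiter=80))
    return x.x,x.fun
E
python3 - <<'E'
from h import *
s=get_state(); print(s['time_s'],s['tcp_pos'],s['eef_rot'])
c=snap('wrist'); np.savez('w7.npz',**c); im=c['img'].copy(); draws(im,c)
for y in(.174,.098,.021):
    p=SO+.021*EX+y*EY; drawb(im,c,[p[0],p[1],SY],.08)
    f,e=fitbottle([c],[p[0],p[1],SY,0],.08); print(f,e,(f[:2]-SO)@EX,(f[:2]-SO)@EY)
cv2.imwrite('pics/w7.png',im[:,:,::-1])
t=snap('top'); sc=snap('scene')
print('cupA top',fitcup(t,[.591,.41]),'scene',fitcup(sc,[.588,.4]))
E
```

```text
27.6667 [0.56077581 0.25974934 0.41895176] [ 1.79922158e+02 -6.23803603e-02 -8.63700868e+01]
[0.64671414 0.12385146 1.73477605] 0.21031183437483536 0.021246413742419226 0.15686670327095142
[ 0.65165867  0.08508555 21.98018556] 0.16026590720363065 0.023440684864040186 0.11784838448600593
[ 0.65606419 -0.01169336  4.05      ] 1.0 0.020999999999999956 0.021
cupA top (array([0.58244531, 0.40367187]), np.float64(0.5311434212888171)) scene (array([0.58515763, 0.40460843]), np.float64(0.2066581107693669))
```

View pics/w7.png

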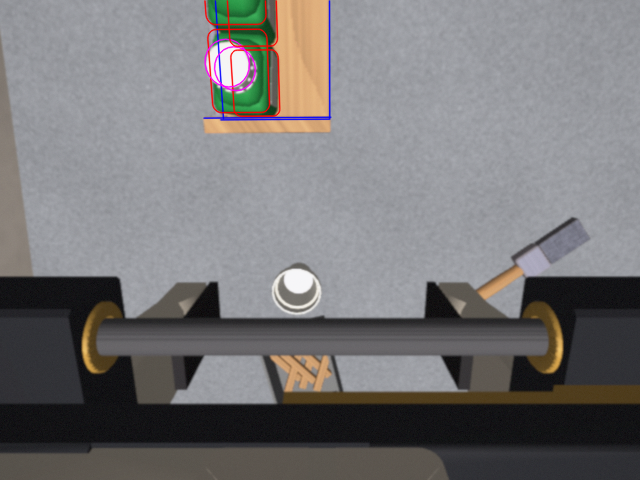

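Bottle 1 sits where predicted, beside the panel (px (240,70)), and cup A is at px (297,290). I'll fit the cup here.

```bash
python3 - <<'E'
from h import *
c=load('w7'); print(fitcup(c,[.588,.4]),fitcup(c,[.588,.4],thr=190)); print(ray(c,(297,290),.07))
E
python3 plan.py .586,.404,.24,-86
```

```text
(array([0.58606542, 0.40233674]), np.float64(0.012543982449039981)) (array([0.58606542, 0.40233674]), np.float64(0.012543982449039981))
[0.5848945  0.39971912 0.07      ]
[-0.47, -0.12, 0.6] -0.0 -> [0.5738, 0.3317, 0.3305, -86.355]
[-0.48, -0.11, 0.6] -0.0 -> [0.5857, 0.4046, 0.2405, -86.355]
```

Request:
send_rows:
  moves:
    - {"slide": [-0.47,-0.12,0.6],"turn": 0,"gripper": 1}
    - {"slide": [-0.47,-0.12,0.6],"turn": 0,"gripper": 1}
    - {"slide": [-0.47,-0.12,0.6],"turn": 0,"gripper": 1}
    - {"slide": [-0.47,-0.12,0.6],"turn": 0,"gripper": 1}
    - {"slide": [-0.47,-0.12,0.6],"turn": 0,"gripper": 1}

```text
time_s: 28.23
tcp_pos: [0.5739, 0.3313, 0.3272]
eef_rot: [179.8, -0.2, -86.4]
contact_force: [0.1, 0.4, 0.7]
gripper_width: 0.0875
gripper_force: 0.0
```

Request:
send_rows:
  moves:
    - {"slide": [-0.48,-0.11,0.6],"turn": 0,"gripper": 1}
    - {"slide": [-0.48,-0.11,0.6],"turn": 0,"gripper": 1}
    - {"slide": [-0.48,-0.11,0.6],"turn": 0,"gripper": 1}
    - {"slide": [-0.48,-0.11,0.6],"turn": 0,"gripper": 1}
    - {"slide": [-0.48,-0.11,0.6],"turn": 0,"gripper": 1}

```text
time_s: 28.65
tcp_pos: [0.5862, 0.4043, 0.2392]
eef_rot: [179.9, -0.1, -86.4]
contact_force: [-0.6, -0.3, 1.4]
gripper_width: 0.0875
gripper_force: 0.0
```

```bash
python3 - <<'E'
from h import *
s=get_state(); print(s['time_s'],s['tcp_pos'],s['eef_rot'])
c=snap('wrist'); print(fitcup(c,[.586,.4023]))
E
python3 plan.py .586,.4023,.14,-86 .586,.4023,.054,-86 
```

```text
28.65 [0.58618885 0.40434338 0.23919281] [ 1.79933465e+02 -1.08764610e-01 -8.63618340e+01]
(array([0.58608883, 0.40261842]), np.float64(0.00882441940231593))
[0.02, -0.0, 0.67] -0.0 -> [0.5859, 0.4016, 0.14, -86.355]
[-0.0, -0.0, 0.57] -0.0 -> [0.5859, 0.4016, 0.0545, -86.355]
```

Request:
send_rows:
  moves:
    - {"slide": [0.01,0,0.2],"turn": 0,"gripper": 1}
    - {"slide": [0.01,0,0.4],"turn": 0,"gripper": 1}
    - {"slide": [0.01,0,0.6],"turn": 0,"gripper": 1}
    - {"slide": [0.01,0,0.67],"turn": 0,"gripper": 1}
    - {"slide": [0.01,0,0.67],"turn": 0,"gripper": 1}

```text
time_s: 29.12
tcp_pos: [0.5858, 0.4019, 0.1389]
eef_rot: [179.9, -0.1, -86.4]
contact_force: [-0.3, -0.0, 0.8]
gripper_width: 0.0878
gripper_force: 0.0
```

Request:
send_rows:
  moves:
    - {"slide": [0,0,0.15],"turn": 0,"gripper": 1}
    - {"slide": [0,0,0.3],"turn": 0,"gripper": 1}
    - {"slide": [0,0,0.45],"turn": 0,"gripper": 1}
    - {"slide": [0,0,0.57],"turn": 0,"gripper": 1}
    - {"slide": [0,0,0.57],"turn": 0,"gripper": 1}

```text
time_s: 29.53
tcp_pos: [0.5859, 0.4028, 0.0534]
eef_rot: [179.9, -0.1, -86.4]
contact_force: [0.2, 0.1, -0.4]
gripper_width: 0.0877
gripper_force: 0.0
```

Request:
send_rows:
  newtons: 12
  moves:
    - {"slide": [0,0,0],"turn": 0,"gripper": 0.6}
    - {"slide": [0,0,0],"turn": 0,"gripper": 0.6}
    - {"slide": [0,0,0],"turn": 0,"gripper": 0.6}
    - {"slide": [0,0,0],"turn": 0,"gripper": 0.6}
    - {"slide": [0,0,0],"turn": 0,"gripper": 0.6}

```text
time_s: 29.95
tcp_pos: [0.5868, 0.4044, 0.0564]
eef_rot: [-179.9, 0.1, -86.3]
contact_force: [-2.2, -0.0, 5.6]
gripper_width: 0.0663
gripper_force: 12.0
```

```bash
python3 - <<'E'
from h import *
s=get_state(); print(s['time_s'],s['tcp_pos'],s['gripper_width'],s['gripper_force'])
E
echo '[0.5858,0.4031,0.0545,-86.355]'>cmd.json
python3 plan.py .586,.4023,.30,-86 .6,.33,.35,-86 .6497,-.2187,.33,-86 .6497,-.2187,.1360,-86
```

```text
29.95 [0.58678037 0.4044128  0.05640165] 0.0662870652614141 12.000458730908576
[0.0, -0.0, -0.82] -0.0 -> [0.5858, 0.4031, 0.1775, -86.355]
[0.01, -0.0, -0.82] -0.0 -> [0.5859, 0.4016, 0.3005, -86.355]
[0.48, -0.06, -0.33] -0.0 -> [0.5995, 0.3303, 0.35, -86.355]
[0.73, -0.02, 0.03] -0.0 -> [0.6094, 0.2212, 0.3455, -86.355]
[0.74, -0.02, 0.03] -0.0 -> [0.6195, 0.1106, 0.341, -86.355]
[0.73, -0.02, 0.02] -0.0 -> [0.6294, 0.0016, 0.338, -86.355]
[0.74, -0.02, 0.03] -0.0 -> [0.6395, -0.109, 0.3335, -86.355]
[0.73, -0.02, 0.02] -0.0 -> [0.6494, -0.2181, 0.3305, -86.355]
[0.0, -0.0, 0.65] -0.0 -> [0.6494, -0.2181, 0.233, -86.355]
[0.0, -0.0, 0.65] -0.0 -> [0.6494, -0.2181, 0.1355, -86.355]
```

Request:
send_rows:
  moves:
    - {"slide": [0,0,-0.15],"turn": 0,"gripper": 0.6}
    - {"slide": [0,0,-0.32],"turn": 0,"gripper": 0.6}
    - {"slide": [0,0,-0.5],"turn": 0,"gripper": 0.6}
    - {"slide": [0,0,-0.66],"turn": 0,"gripper": 0.6}
    - {"slide": [0,0,-0.82],"turn": 0,"gripper": 0.6}

```text
time_s: 30.37
tcp_pos: [0.586, 0.4036, 0.1792]
eef_rot: [-180.0, 0.0, -86.3]
contact_force: [0.3, 0.5, -1.2]
gripper_width: 0.066
gripper_force: 12.0
```

Request:
send_rows:
  moves:
    - {"slide": [0.01,0,-0.16],"turn": 0,"gripper": 0.6}
    - {"slide": [0.01,0,-0.32],"turn": 0,"gripper": 0.6}
    - {"slide": [0.01,0,-0.5],"turn": 0,"gripper": 0.6}
    - {"slide": [0.01,0,-0.66],"turn": 0,"gripper": 0.6}
    - {"slide": [0.01,0,-0.82],"turn": 0,"gripper": 0.6}

```text
time_s: 30.78
tcp_pos: [0.5859, 0.4019, 0.3024]
eef_rot: [-179.9, 0.1, -86.4]
contact_force: [-0.4, -0.3, -0.1]
gripper_width: 0.0658
gripper_force: 12.0
```

Request:
send_rows:
  moves:
    - {"slide": [0.1,-0.01,-0.07],"turn": 0,"gripper": 0.6}
    - {"slide": [0.2,-0.02,-0.14],"turn": 0,"gripper": 0.6}
    - {"slide": [0.3,-0.04,-0.2],"turn": 0,"gripper": 0.6}
    - {"slide": [0.4,-0.05,-0.27],"turn": 0,"gripper": 0.6}
    - {"slide": [0.48,-0.06,-0.33],"turn": 0,"gripper": 0.6}

```text
time_s: 31.2
tcp_pos: [0.5998, 0.3283, 0.3501]
eef_rot: [180.0, -0.0, -86.4]
contact_force: [0.6, 0.5, -0.7]
gripper_width: 0.0656
gripper_force: 12.0
```

Request:
send_rows:
  moves:
    - {"slide": [0.15,0,0.01],"turn": 0,"gripper": 0.6}
    - {"slide": [0.3,-0.01,0.01],"turn": 0,"gripper": 0.6}
    - {"slide": [0.45,-0.01,0.02],"turn": 0,"gripper": 0.6}
    - {"slide": [0.6,-0.02,0.02],"turn": 0,"gripper": 0.6}
    - {"slide": [0.73,-0.02,0.03],"turn": 0,"gripper": 0.6}

```text
time_s: 31.62
tcp_pos: [0.6097, 0.2192, 0.3452]
eef_rot: [180.0, -0.0, -86.4]
contact_force: [1.0, -0.3, -1.0]
gripper_width: 0.0659
gripper_force: 12.0
```

Request:
send_rows:
  moves:
    - {"slide": [0.15,0,0.01],"turn": 0,"gripper": 0.6}
    - {"slide": [0.3,-0.01,0.01],"turn": 0,"gripper": 0.6}
    - {"slide": [0.45,-0.01,0.02],"turn": 0,"gripper": 0.6}
    - {"slide": [0.6,-0.02,0.02],"turn": 0,"gripper": 0.6}
    - {"slide": [0.74,-0.02,0.03],"turn": 0,"gripper": 0.6}

```text
time_s: 32.03
tcp_pos: [0.6195, 0.1088, 0.3407]
eef_rot: [180.0, -0.0, -86.4]
contact_force: [0.9, -0.0, -1.1]
gripper_width: 0.0657
gripper_force: 12.0
```

Request:
send_rows:
  moves:
    - {"slide": [0.15,0,0],"turn": 0,"gripper": 0.6}
    - {"slide": [0.3,-0.01,0.01],"turn": 0,"gripper": 0.6}
    - {"slide": [0.45,-0.01,0.01],"turn": 0,"gripper": 0.6}
    - {"slide": [0.6,-0.02,0.02],"turn": 0,"gripper": 0.6}
    - {"slide": [0.73,-0.02,0.02],"turn": 0,"gripper": 0.6}

```text
time_s: 32.45
tcp_pos: [0.6291, -0.0004, 0.3373]
eef_rot: [179.9, -0.0, -86.4]
contact_force: [0.5, -0.7, -1.0]
gripper_width: 0.0654
gripper_force: 12.0
```

Request:
send_rows:
  moves:
    - {"slide": [0.15,0,0.01],"turn": 0,"gripper": 0.6}
    - {"slide": [0.3,-0.01,0.01],"turn": 0,"gripper": 0.6}
    - {"slide": [0.45,-0.01,0.02],"turn": 0,"gripper": 0.6}
    - {"slide": [0.6,-0.02,0.02],"turn": 0,"gripper": 0.6}
    - {"slide": [0.74,-0.02,0.03],"turn": 0,"gripper": 0.6}

```text
time_s: 32.87
tcp_pos: [0.6392, -0.1109, 0.3331]
eef_rot: [180.0, -0.0, -86.4]
contact_force: [0.2, -0.2, -0.2]
gripper_width: 0.066
gripper_force: 12.0
```

Request:
send_rows:
  moves:
    - {"slide": [0.15,0,0],"turn": 0,"gripper": 0.6}
    - {"slide": [0.3,-0.01,0.01],"turn": 0,"gripper": 0.6}
    - {"slide": [0.45,-0.01,0.01],"turn": 0,"gripper": 0.6}
    - {"slide": [0.6,-0.02,0.02],"turn": 0,"gripper": 0.6}
    - {"slide": [0.73,-0.02,0.02],"turn": 0,"gripper": 0.6}

```text
time_s: 33.28
tcp_pos: [0.6488, -0.22, 0.3295]
eef_rot: [179.9, 0.0, -86.4]
contact_force: [0.4, -0.0, -0.8]
gripper_width: 0.0655
gripper_force: 12.0
```

Request:
send_rows:
  moves:
    - {"slide": [0,0,0],"turn": 0,"gripper": 0.6}
    - {"slide": [0,0,0.15],"turn": 0,"gripper": 0.6}
    - {"slide": [0,0,0.3],"turn": 0,"gripper": 0.6}
    - {"slide": [0,0,0.5],"turn": 0,"gripper": 0.6}
    - {"slide": [0,0,0.65],"turn": 0,"gripper": 0.6}

```text
time_s: 33.7
tcp_pos: [0.6483, -0.218, 0.2305]
eef_rot: [179.9, 0.0, -86.4]
contact_force: [-0.5, 0.0, -2.3]
gripper_width: 0.066
gripper_force: 12.0
```

Request:
send_rows:
  moves:
    - {"slide": [0,0,0.2],"turn": 0,"gripper": 0.6}
    - {"slide": [0,0,0.4],"turn": 0,"gripper": 0.6}
    - {"slide": [0,0,0.55],"turn": 0,"gripper": 0.6}
    - {"slide": [0,0,0.65],"turn": 0,"gripper": 0.6}
    - {"slide": [0,0,0.65],"turn": 0,"gripper": 0.6}

```text
time_s: 34.12
tcp_pos: [0.6471, -0.2181, 0.1319]
eef_rot: [179.7, 0.0, -86.4]
contact_force: [-0.7, -0.6, -1.1]
gripper_width: 0.0656
gripper_force: 12.0
```

Request:
send_rows:
  moves:
    - {"slide": [0,0,0],"turn": 0,"gripper": 0.6}
    - {"slide": [0,0,0],"turn": 0,"gripper": 1}
    - {"slide": [0,0,0],"turn": 0,"gripper": 1}
    - {"slide": [0,0,0],"turn": 0,"gripper": 1}
    - {"slide": [0,0,0],"turn": 0,"gripper": 1}

```text
time_s: 34.53
tcp_pos: [0.6499, -0.2177, 0.1359]
eef_rot: [-179.9, -0.0, -86.4]
contact_force: [0.3, -0.3, 0.5]
gripper_width: 0.0855
gripper_force: 0.0
```

Request:
send_rows:
  moves:
    - {"slide": [0,0,-0.15],"turn": 0,"gripper": 1}
    - {"slide": [0,0,-0.3],"turn": 0,"gripper": 1}
    - {"slide": [0,0,-0.5],"turn": 0,"gripper": 1}
    - {"slide": [0,0,-0.7],"turn": 0,"gripper": 1}
    - {"slide": [0,0,-0.9],"turn": 0,"gripper": 1}

```text
time_s: 34.95
tcp_pos: [0.6494, -0.2176, 0.2719]
eef_rot: [-180.0, -0.0, -86.3]
contact_force: [0.6, 0.2, -0.9]
gripper_width: 0.0879
gripper_force: 0.0
```

```bash
python3 - <<'E'
from h import *
s=get_state(); print(s['time_s'],s['tcp_pos'],s['eef_rot'])
c=snap('wrist','w8.png'); p,e=fitcup(c,[.6494,-.2181],.08); print('base',p,e,(p-SO)@EX,(p-SO)@EY)
sc=snap('scene'); 
for k in('cup1','bottle1'): print(k,[(np.round(d['location'],3).tolist(),round(d['p'],2)) for d in optics.look_for('scene',k)])
t=snap('top'); print([(np.round(d['location'],3).tolist(),round(d['p'],2)) for d in optics.look_for('top','cup1')])
E
echo '[0.6494,-0.2181,0.2705,-86.355]'>cmd.json
python3 plan.py .584,-.397,.24,-86
```

```text
34.95 [ 0.64936335 -0.217609    0.27190057] [-1.79976801e+02 -5.32320916e-03 -8.63497307e+01]
base [ 0.64986111 -0.22009956] 0.010810623764638483 9.330800014008012e-05 -0.18644765632809826
cup1 [([0.646, -0.214, 0.126], 0.93), ([0.571, -0.394, 0.039], 0.69), ([0.426, -0.07, 0.061], 0.51)]
bottle1 [([0.661, 0.051, 0.185], 0.98), ([0.665, -0.024, 0.182], 0.89), ([0.652, 0.131, 0.188], 0.63), ([0.57, -0.397, 0.038], 0.53)]
[([0.659, -0.213, 0.113], 0.79), ([0.58, -0.404, 0.044], 0.71)]
[0.58, 0.26, 0.1] -0.0 -> [0.616, -0.3074, 0.2555, -86.355]
[0.58, 0.25, 0.1] -0.0 -> [0.5841, -0.3966, 0.2405, -86.355]
```

View pics/w8.png

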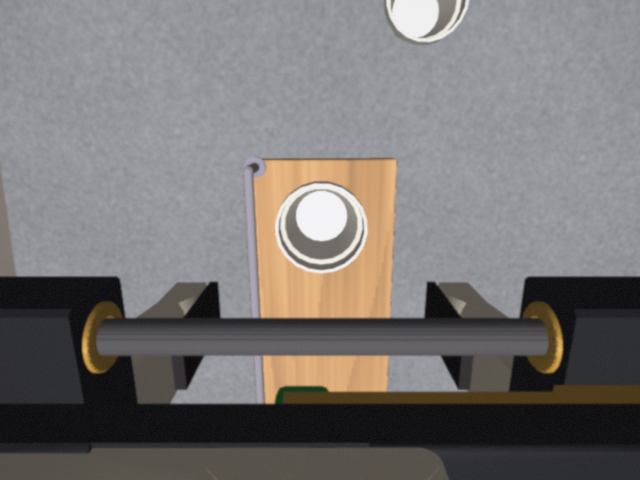

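The base cup stands upright, centred on the board near the open end (px (321,226)). Now to the next cup.

Request:
send_rows:
  moves:
    - {"slide": [0.58,0.26,0.1],"turn": 0,"gripper": 1}
    - {"slide": [0.58,0.26,0.1],"turn": 0,"gripper": 1}
    - {"slide": [0.58,0.26,0.1],"turn": 0,"gripper": 1}
    - {"slide": [0.58,0.26,0.1],"turn": 0,"gripper": 1}
    - {"slide": [0.58,0.26,0.1],"turn": 0,"gripper": 1}

```text
time_s: 35.67
tcp_pos: [0.6153, -0.3077, 0.2536]
eef_rot: [179.9, 0.0, -86.5]
contact_force: [1.0, 0.9, 0.7]
gripper_width: 0.0874
gripper_force: 0.0
```

Request:
send_rows:
  moves:
    - {"slide": [0.58,0.25,0.1],"turn": 0,"gripper": 1}
    - {"slide": [0.58,0.25,0.1],"turn": 0,"gripper": 1}
    - {"slide": [0.58,0.25,0.1],"turn": 0,"gripper": 1}
    - {"slide": [0.58,0.25,0.1],"turn": 0,"gripper": 1}
    - {"slide": [0.58,0.25,0.1],"turn": 0,"gripper": 1}

```text
time_s: 36.08
tcp_pos: [0.5842, -0.3961, 0.2392]
eef_rot: [179.9, 0.0, -86.4]
contact_force: [0.1, 0.5, 0.0]
gripper_width: 0.0876
gripper_force: 0.0
```

Request:
send_rows:
  moves:
    - {"slide": [0,0,0],"turn": 0,"gripper": 1}
    - {"slide": [0,0,0],"turn": 0,"gripper": 1}
    - {"slide": [0,0,0],"turn": 0,"gripper": 1}
    - {"slide": [0,0,0],"turn": 0,"gripper": 1}
    - {"slide": [0,0,0],"turn": 0,"gripper": 1}

```text
time_s: 36.5
tcp_pos: [0.5847, -0.3955, 0.2403]
eef_rot: [-180.0, -0.0, -86.3]
contact_force: [-1.3, -0.1, 0.2]
gripper_width: 0.0877
gripper_force: 0.0
```

```bash
python3 - <<'E'
from h import *
import subprocess
s=get_state(); print(s['time_s'],s['tcp_pos'],s['eef_rot'])
c=snap('wrist'); p,e=fitcup(c,[.584,-.397]); print(p,e)
if e<.03: print(subprocess.run(['python3','plan.py']+[f'{p[0]},{p[1]},{z},-86.355' for z in(.14,.0545)],capture_output=True,text=True).stdout)
E
```

```text
36.5 [ 0.58468342 -0.39551582  0.24034785] [-1.79977217e+02 -8.46569068e-03 -8.62988440e+01]
[ 0.57597584 -0.39693389] 0.008176717980639348
[-0.0, 0.05, 0.67] -0.0 -> [0.5766, -0.3971, 0.14, -86.355]
[-0.0, 0.0, 0.57] -0.0 -> [0.5766, -0.3971, 0.0545, -86.355]
```

Request:
send_rows:
  moves:
    - {"slide": [0,0.05,0.2],"turn": 0,"gripper": 1}
    - {"slide": [0,0.05,0.4],"turn": 0,"gripper": 1}
    - {"slide": [0,0.05,0.6],"turn": 0,"gripper": 1}
    - {"slide": [0,0.05,0.67],"turn": 0,"gripper": 1}
    - {"slide": [0,0.05,0.67],"turn": 0,"gripper": 1}

```text
time_s: 36.97
tcp_pos: [0.5751, -0.3958, 0.1363]
eef_rot: [179.7, 0.2, -86.4]
contact_force: [0.6, 0.0, -0.5]
gripper_width: 0.0881
gripper_force: 0.0
```

Request:
send_rows:
  moves:
    - {"slide": [0,0,0.15],"turn": 0,"gripper": 1}
    - {"slide": [0,0,0.3],"turn": 0,"gripper": 1}
    - {"slide": [0,0,0.45],"turn": 0,"gripper": 1}
    - {"slide": [0,0,0.57],"turn": 0,"gripper": 1}
    - {"slide": [0,0,0.57],"turn": 0,"gripper": 1}

```text
time_s: 37.38
tcp_pos: [0.5759, -0.3961, 0.052]
eef_rot: [179.8, 0.1, -86.4]
contact_force: [-0.7, -0.1, -0.2]
gripper_width: 0.0871
gripper_force: 0.0
```

Request:
send_rows:
  newtons: 12
  moves:
    - {"slide": [0,0,0],"turn": 0,"gripper": 0.6}
    - {"slide": [0,0,0],"turn": 0,"gripper": 0.6}
    - {"slide": [0,0,0],"turn": 0,"gripper": 0.6}
    - {"slide": [0,0,0],"turn": 0,"gripper": 0.6}
    - {"slide": [0,0,0],"turn": 0,"gripper": 0.6}

```text
time_s: 37.8
tcp_pos: [0.5776, -0.3972, 0.056]
eef_rot: [-179.9, -0.1, -86.3]
contact_force: [-1.0, 0.1, 5.4]
gripper_width: 0.0655
gripper_force: 12.0
```

```bash
python3 - <<'E'
from h import *
s=get_state(); print(s['time_s'],s['tcp_pos'],s['gripper_width'],s['gripper_force'])
E
# cup held offset in y: ~0; target over base cup
python3 plan.py .5766,-.3971,.26,-86.355 .6497,-.2194,.26,-86.355 .6497,-.2194,.162,-86.355
```

```text
37.8 [ 0.57764143 -0.39720702  0.05603372] 0.06547009024736879 12.000513641978614
[0.0, 0.0, -0.68] -0.0 -> [0.5766, -0.3971, 0.1565, -86.355]
[0.0, 0.0, -0.69] -0.0 -> [0.5766, -0.3971, 0.26, -86.355]
[-0.58, -0.28, -0.0] -0.0 -> [0.613, -0.3076, 0.26, -86.355]
[-0.57, -0.28, -0.0] -0.0 -> [0.6495, -0.2196, 0.26, -86.355]
[-0.0, -0.0, 0.65] -0.0 -> [0.6495, -0.2196, 0.1625, -86.355]
```

Request:
send_rows:
  moves:
    - {"slide": [0,0,-0.12],"turn": 0,"gripper": 0.6}
    - {"slide": [0,0,-0.26],"turn": 0,"gripper": 0.6}
    - {"slide": [0,0,-0.4],"turn": 0,"gripper": 0.6}
    - {"slide": [0,0,-0.54],"turn": 0,"gripper": 0.6}
    - {"slide": [0,0,-0.68],"turn": 0,"gripper": 0.6}

```text
time_s: 38.22
tcp_pos: [0.5767, -0.3966, 0.1575]
eef_rot: [-180.0, -0.0, -86.4]
contact_force: [-0.5, 0.1, -0.7]
gripper_width: 0.0657
gripper_force: 12.0
```

Request:
send_rows:
  moves:
    - {"slide": [0,0,-0.14],"turn": 0,"gripper": 0.6}
    - {"slide": [0,0,-0.28],"turn": 0,"gripper": 0.6}
    - {"slide": [0,0,-0.42],"turn": 0,"gripper": 0.6}
    - {"slide": [0,0,-0.56],"turn": 0,"gripper": 0.6}
    - {"slide": [0,0,-0.69],"turn": 0,"gripper": 0.6}

```text
time_s: 38.63
tcp_pos: [0.5767, -0.3966, 0.2615]
eef_rot: [-179.9, -0.0, -86.4]
contact_force: [1.0, -0.0, -0.5]
gripper_width: 0.0657
gripper_force: 12.0
```

Request:
send_rows:
  moves:
    - {"slide": [-0.12,-0.06,0],"turn": 0,"gripper": 0.6}
    - {"slide": [-0.24,-0.12,0],"turn": 0,"gripper": 0.6}
    - {"slide": [-0.36,-0.18,0],"turn": 0,"gripper": 0.6}
    - {"slide": [-0.48,-0.23,0],"turn": 0,"gripper": 0.6}
    - {"slide": [-0.58,-0.28,0],"turn": 0,"gripper": 0.6}

```text
time_s: 39.05
tcp_pos: [0.6133, -0.3059, 0.2601]
eef_rot: [-180.0, 0.0, -86.4]
contact_force: [0.1, -0.9, -0.5]
gripper_width: 0.0656
gripper_force: 12.0
```

Request:
send_rows:
  moves:
    - {"slide": [-0.15,-0.07,0],"turn": 0,"gripper": 0.6}
    - {"slide": [-0.3,-0.15,0],"turn": 0,"gripper": 0.6}
    - {"slide": [-0.45,-0.22,0],"turn": 0,"gripper": 0.6}
    - {"slide": [-0.57,-0.28,0],"turn": 0,"gripper": 0.6}
    - {"slide": [-0.57,-0.28,0],"turn": 0,"gripper": 0.6}

```text
time_s: 39.47
tcp_pos: [0.651, -0.2157, 0.2597]
eef_rot: [-180.0, 0.0, -86.2]
contact_force: [-0.1, 0.3, -0.5]
gripper_width: 0.0657
gripper_force: 12.0
```

Request:
send_rows:
  moves:
    - {"slide": [0,0,0],"turn": 0,"gripper": 0.6}
    - {"slide": [0,0,0.1],"turn": 0,"gripper": 0.6}
    - {"slide": [0,0,0.2],"turn": 0,"gripper": 0.6}
    - {"slide": [0,0,0.3],"turn": 0,"gripper": 0.6}
    - {"slide": [0,0,0.36],"turn": 0,"gripper": 0.6}

```text
time_s: 39.88
tcp_pos: [0.6486, -0.2198, 0.204]
eef_rot: [179.9, 0.0, -86.4]
contact_force: [-0.9, -0.1, -0.5]
gripper_width: 0.0655
gripper_force: 12.0
```

Request:
send_rows:
  moves:
    - {"slide": [0,0,0.06],"turn": 0,"gripper": 0.6}
    - {"slide": [0,0,0.12],"turn": 0,"gripper": 0.6}
    - {"slide": [0,0,0.18],"turn": 0,"gripper": 0.6}
    - {"slide": [0,0,0.22],"turn": 0,"gripper": 0.6}
    - {"slide": [0,0,0.22],"turn": 0,"gripper": 0.6}

```text
time_s: 40.3
tcp_pos: [0.6489, -0.2191, 0.1709]
eef_rot: [179.9, 0.0, -86.4]
contact_force: [-0.7, 0.0, -1.3]
gripper_width: 0.0657
gripper_force: 12.0
```

Request:
send_rows:
  moves:
    - {"slide": [0,0,0.02],"turn": 0,"gripper": 0.6}
    - {"slide": [0,0,0.05],"turn": 0,"gripper": 0.6}
    - {"slide": [0,0,0.08],"turn": 0,"gripper": 0.6}
    - {"slide": [0,0,0.08],"turn": 0,"gripper": 0.6}
    - {"slide": [0,0,0.08],"turn": 0,"gripper": 0.6}

```text
time_s: 40.72
tcp_pos: [0.6498, -0.2191, 0.1606]
eef_rot: [-180.0, -0.0, -86.4]
contact_force: [-1.1, 0.8, -1.4]
gripper_width: 0.0656
gripper_force: 12.0
```

Request:
send_rows:
  moves:
    - {"slide": [0,0,0.01],"turn": 0,"gripper": 0.6}
    - {"slide": [0,0,0.01],"turn": 0,"gripper": 0.6}
    - {"slide": [0,0,0.01],"turn": 0,"gripper": 1}
    - {"slide": [0,0,0.01],"turn": 0,"gripper": 1}
    - {"slide": [0,0,0.01],"turn": 0,"gripper": 1}

```text
time_s: 41.13
tcp_pos: [0.6495, -0.2191, 0.1588]
eef_rot: [180.0, 0.0, -86.4]
contact_force: [-0.3, -0.0, -0.2]
gripper_width: 0.0803
gripper_force: 0.0
```

Request:
send_rows:
  moves:
    - {"slide": [0,0,-0.1],"turn": 0,"gripper": 1}
    - {"slide": [0,0,-0.25],"turn": 0,"gripper": 1}
    - {"slide": [0,0,-0.45],"turn": 0,"gripper": 1}
    - {"slide": [0,0,-0.65],"turn": 0,"gripper": 1}
    - {"slide": [0,0,-0.85],"turn": 0,"gripper": 1}

```text
time_s: 41.55
tcp_pos: [0.6493, -0.2191, 0.2875]
eef_rot: [180.0, 0.0, -86.4]
contact_force: [-0.1, 0.6, 0.2]
gripper_width: 0.0875
gripper_force: 0.0
```

```bash
python3 - <<'E'
from h import *
s=get_state(); print(s['time_s'],s['tcp_pos'],s['eef_rot'])
c=snap('wrist','w9.png')
for z in(.08,.104): p,e=fitcup(c,[.6497,-.2194],z); print('stack',z,p,e,(p-SO)@EX,(p-SO)@EY)
sc=snap('scene'); print('scene',[(np.round(d['location'],3).tolist(),round(d['p'],2)) for d in optics.look_for('scene','cup1')])
t=snap('top'); print([(np.round(d['location'],3).tolist(),round(d['p'],2)) for d in optics.look_for('top','cup1')])
print(fitcup(sc,[.448,-.075]),fitcup(load('w2'),[.448,-.075]))
E
echo '[0.6495,-0.2196,0.287,-86.355]'>cmd.json
python3 plan.py .449,-.076,.24,-86.355
```

```text
41.55 [ 0.64934133 -0.21908747  0.28750509] [ 1.79953305e+02  1.09051106e-02 -8.63557437e+01]
stack 0.08 [ 0.64943033 -0.21819935] 0.17661315050615378 -0.00020219553349500434 -0.1845217660934844
stack 0.104 [ 0.64883999 -0.21983214] 0.049264691919342796 -0.000906378588045119 -0.18610878941014125
scene [([0.663, -0.246, 0.151], 0.68)]
[([0.658, -0.215, 0.142], 0.55), ([0.63, -0.205, 0.146], 0.51)]
(array([ 0.42043775, -0.0770265 ]), np.float64(0.4252686946944666)) (array([ 0.44778474, -0.07831763]), np.float64(0.010611543795367884))
[-0.52, 0.64, 0.16] -0.0 -> [0.5487, -0.1479, 0.263, -86.355]
[-0.52, 0.63, 0.15] -0.0 -> [0.4495, -0.076, 0.2405, -86.355]
```

View pics/w9.png

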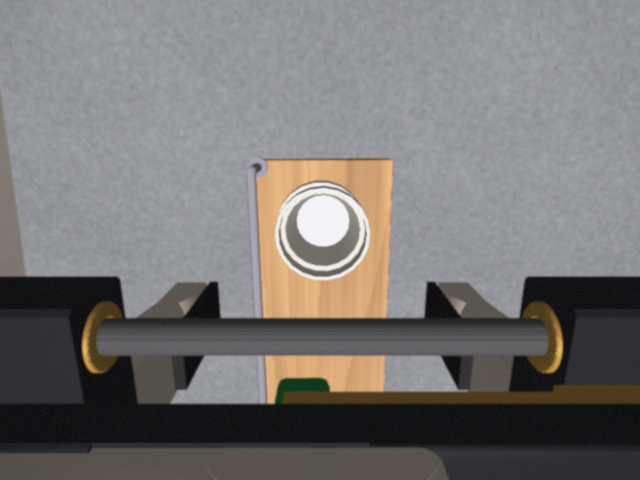

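The two cups are nested, with both rims concentric at px (322,230). Next is the third cup.

Request:
send_rows:
  moves:
    - {"slide": [-0.52,0.64,0.16],"turn": 0,"gripper": 1}
    - {"slide": [-0.52,0.64,0.16],"turn": 0,"gripper": 1}
    - {"slide": [-0.52,0.64,0.16],"turn": 0,"gripper": 1}
    - {"slide": [-0.52,0.64,0.16],"turn": 0,"gripper": 1}
    - {"slide": [-0.52,0.64,0.16],"turn": 0,"gripper": 1}

```text
time_s: 42.22
tcp_pos: [0.5464, -0.1464, 0.2614]
eef_rot: [179.9, 0.0, -86.3]
contact_force: [1.3, -0.0, 0.6]
gripper_width: 0.0877
gripper_force: 0.0
```

Request:
send_rows:
  moves:
    - {"slide": [-0.52,0.63,0.15],"turn": 0,"gripper": 1}
    - {"slide": [-0.52,0.63,0.15],"turn": 0,"gripper": 1}
    - {"slide": [-0.52,0.63,0.15],"turn": 0,"gripper": 1}
    - {"slide": [-0.52,0.63,0.15],"turn": 0,"gripper": 1}
    - {"slide": [-0.52,0.63,0.15],"turn": 0,"gripper": 1}

```text
time_s: 42.63
tcp_pos: [0.4489, -0.0749, 0.24]
eef_rot: [-180.0, 0.0, -86.2]
contact_force: [0.4, 0.1, 0.8]
gripper_width: 0.0872
gripper_force: 0.0
```

Request:
send_rows:
  moves:
    - {"slide": [0,0,0],"turn": 0,"gripper": 1}
    - {"slide": [0,0,0],"turn": 0,"gripper": 1}
    - {"slide": [0,0,0],"turn": 0,"gripper": 1}
    - {"slide": [0,0,0],"turn": 0,"gripper": 1}
    - {"slide": [0,0,0],"turn": 0,"gripper": 1}

```text
time_s: 43.05
tcp_pos: [0.4501, -0.076, 0.2398]
eef_rot: [180.0, -0.0, -86.4]
contact_force: [-0.4, -0.1, -1.1]
gripper_width: 0.0878
gripper_force: 0.0
```

```bash
python3 - <<'E'
from h import *
import subprocess
s=get_state(); print(s['time_s'],s['tcp_pos'],s['eef_rot'])
c=snap('wrist'); p,e=fitcup(c,[.448,-.078]); print(p,e)
if e<.03: print(subprocess.run(['python3','plan.py']+[f'{p[0]},{p[1]},{z},-86.355' for z in(.14,.0545,.31)]+[f'.6495,-.2196,{z},-86.355' for z in(.31,.188)],capture_output=True,text=True).stdout)
E
```

```text
43.05 [ 0.45005609 -0.07599204  0.23977597] [ 1.79960086e+02 -1.00747867e-02 -8.64175386e+01]
[ 0.44772147 -0.07791471] 0.011370640081625583
[0.01, 0.01, 0.67] -0.0 -> [0.4481, -0.0776, 0.14, -86.355]
[0.0, 0.0, 0.57] -0.0 -> [0.4481, -0.0776, 0.0545, -86.355]
[0.0, 0.0, -0.85] -0.0 -> [0.4481, -0.0776, 0.182, -86.355]
[0.0, 0.0, -0.85] -0.0 -> [0.4481, -0.0776, 0.3095, -86.355]
[0.52, -0.64, -0.0] -0.0 -> [0.5488, -0.1494, 0.3095, -86.355]
[0.51, -0.64, -0.0] -0.0 -> [0.6495, -0.2196, 0.3095, -86.355]
[-0.0, 0.0, 0.81] -0.0 -> [0.6495, -0.2196, 0.188, -86.355]
```

Request:
send_rows:
  moves:
    - {"slide": [0.01,0.01,0.2],"turn": 0,"gripper": 1}
    - {"slide": [0.01,0.01,0.4],"turn": 0,"gripper": 1}
    - {"slide": [0.01,0.01,0.6],"turn": 0,"gripper": 1}
    - {"slide": [0.01,0.01,0.67],"turn": 0,"gripper": 1}
    - {"slide": [0.01,0.01,0.67],"turn": 0,"gripper": 1}

```text
time_s: 43.52
tcp_pos: [0.4463, -0.0777, 0.1368]
eef_rot: [179.7, -0.0, -86.4]
contact_force: [0.0, 0.7, 0.9]
gripper_width: 0.0878
gripper_force: 0.0
```

Request:
send_rows:
  moves:
    - {"slide": [0,0,0.15],"turn": 0,"gripper": 1}
    - {"slide": [0,0,0.3],"turn": 0,"gripper": 1}
    - {"slide": [0,0,0.45],"turn": 0,"gripper": 1}
    - {"slide": [0,0,0.57],"turn": 0,"gripper": 1}
    - {"slide": [0,0,0.57],"turn": 0,"gripper": 1}

```text
time_s: 43.93
tcp_pos: [0.447, -0.0775, 0.0522]
eef_rot: [179.8, -0.0, -86.4]
contact_force: [-0.1, 0.1, -0.3]
gripper_width: 0.0877
gripper_force: 0.0
```

Request:
send_rows:
  newtons: 12
  moves:
    - {"slide": [0,0,0],"turn": 0,"gripper": 0.6}
    - {"slide": [0,0,0],"turn": 0,"gripper": 0.6}
    - {"slide": [0,0,0],"turn": 0,"gripper": 0.6}
    - {"slide": [0,0,0],"turn": 0,"gripper": 0.6}
    - {"slide": [0,0,0],"turn": 0,"gripper": 0.6}

```text
time_s: 44.35
tcp_pos: [0.449, -0.077, 0.0552]
eef_rot: [-179.9, 0.0, -86.3]
contact_force: [-1.2, 0.2, 4.3]
gripper_width: 0.0645
gripper_force: 12.0
```

Request:
send_rows:
  moves:
    - {"slide": [0,0,-0.15],"turn": 0,"gripper": 0.6}
    - {"slide": [0,0,-0.32],"turn": 0,"gripper": 0.6}
    - {"slide": [0,0,-0.5],"turn": 0,"gripper": 0.6}
    - {"slide": [0,0,-0.68],"turn": 0,"gripper": 0.6}
    - {"slide": [0,0,-0.85],"turn": 0,"gripper": 0.6}

```text
time_s: 44.77
tcp_pos: [0.4481, -0.0772, 0.1836]
eef_rot: [-179.9, 0.0, -86.4]
contact_force: [0.2, 0.4, -0.3]
gripper_width: 0.064
gripper_force: 12.0
```

Request:
send_rows:
  moves:
    - {"slide": [0,0,-0.17],"turn": 0,"gripper": 0.6}
    - {"slide": [0,0,-0.34],"turn": 0,"gripper": 0.6}
    - {"slide": [0,0,-0.52],"turn": 0,"gripper": 0.6}
    - {"slide": [0,0,-0.7],"turn": 0,"gripper": 0.6}
    - {"slide": [0,0,-0.85],"turn": 0,"gripper": 0.6}

```text
time_s: 45.18
tcp_pos: [0.4481, -0.0773, 0.3116]
eef_rot: [-179.9, 0.0, -86.4]
contact_force: [1.4, -0.2, -0.9]
gripper_width: 0.0643
gripper_force: 12.0
```

Request:
send_rows:
  moves:
    - {"slide": [0.1,-0.13,0],"turn": 0,"gripper": 0.6}
    - {"slide": [0.2,-0.26,0],"turn": 0,"gripper": 0.6}
    - {"slide": [0.31,-0.39,0],"turn": 0,"gripper": 0.6}
    - {"slide": [0.42,-0.52,0],"turn": 0,"gripper": 0.6}
    - {"slide": [0.52,-0.64,0],"turn": 0,"gripper": 0.6}

```text
time_s: 45.6
tcp_pos: [0.5497, -0.1498, 0.3094]
eef_rot: [-180.0, 0.0, -86.4]
contact_force: [0.5, 1.3, -0.8]
gripper_width: 0.0643
gripper_force: 12.0
```

Request:
send_rows:
  moves:
    - {"slide": [0.13,-0.16,0],"turn": 0,"gripper": 0.6}
    - {"slide": [0.26,-0.32,0],"turn": 0,"gripper": 0.6}
    - {"slide": [0.39,-0.49,0],"turn": 0,"gripper": 0.6}
    - {"slide": [0.51,-0.64,0],"turn": 0,"gripper": 0.6}
    - {"slide": [0.51,-0.64,0],"turn": 0,"gripper": 0.6}

```text
time_s: 46.02
tcp_pos: [0.6522, -0.2216, 0.3065]
eef_rot: [179.8, -0.0, -86.5]
contact_force: [-0.3, 0.2, -1.9]
gripper_width: 0.0643
gripper_force: 12.0
```

Request:
send_rows:
  moves:
    - {"slide": [0,0,0],"turn": 0,"gripper": 0.6}
    - {"slide": [0,0,0.12],"turn": 0,"gripper": 0.6}
    - {"slide": [0,0,0.25],"turn": 0,"gripper": 0.6}
    - {"slide": [0,0,0.38],"turn": 0,"gripper": 0.6}
    - {"slide": [0,0,0.5],"turn": 0,"gripper": 0.6}

```text
time_s: 46.43
tcp_pos: [0.6488, -0.2185, 0.234]
eef_rot: [-180.0, 0.0, -86.3]
contact_force: [0.1, 0.2, -0.5]
gripper_width: 0.0644
gripper_force: 12.0
```

Request:
send_rows:
  moves:
    - {"slide": [0,0,0.08],"turn": 0,"gripper": 0.6}
    - {"slide": [0,0,0.15],"turn": 0,"gripper": 0.6}
    - {"slide": [0,0,0.22],"turn": 0,"gripper": 0.6}
    - {"slide": [0,0,0.25],"turn": 0,"gripper": 0.6}
    - {"slide": [0,0,0.25],"turn": 0,"gripper": 0.6}

```text
time_s: 46.85
tcp_pos: [0.6492, -0.219, 0.1957]
eef_rot: [179.9, 0.0, -86.4]
contact_force: [-0.3, -0.3, -0.2]
gripper_width: 0.0644
gripper_force: 12.0
```

Request:
send_rows:
  moves:
    - {"slide": [0,0,0.03],"turn": 0,"gripper": 0.6}
    - {"slide": [0,0,0.06],"turn": 0,"gripper": 0.6}
    - {"slide": [0,0,0.09],"turn": 0,"gripper": 0.6}
    - {"slide": [0,0,0.09],"turn": 0,"gripper": 0.6}
    - {"slide": [0,0,0.09],"turn": 0,"gripper": 0.6}

```text
time_s: 47.27
tcp_pos: [0.6497, -0.2192, 0.1831]
eef_rot: [-180.0, -0.0, -86.4]
contact_force: [-0.4, -0.8, 0.2]
gripper_width: 0.0644
gripper_force: 12.0
```

Now release, back off upwards and over towards the robot, then check the final state.

Request:
send_rows:
  moves:
    - {"slide": [0,0,0],"turn": 0,"gripper": 1}
    - {"slide": [0,0,0],"turn": 0,"gripper": 1}
    - {"slide": [0,0,0],"turn": 0,"gripper": 1}
    - {"slide": [0,0,0],"turn": 0,"gripper": 1}
    - {"slide": [0,0,0],"turn": 0,"gripper": 1}

```text
time_s: 47.68
tcp_pos: [0.6497, -0.2192, 0.1831]
eef_rot: [180.0, -0.0, -86.4]
contact_force: [0.4, 0.3, -0.3]
gripper_width: 0.087
gripper_force: 0.0
```

Request:
send_rows:
  moves:
    - {"slide": [0,0,-0.1],"turn": 0,"gripper": 1}
    - {"slide": [0,0,-0.3],"turn": 0,"gripper": 1}
    - {"slide": [0,0,-0.5],"turn": 0,"gripper": 1}
    - {"slide": [0,0,-0.75],"turn": 0,"gripper": 1}
    - {"slide": [0,0,-1],"turn": 0,"gripper": 1}

```text
time_s: 48.1
tcp_pos: [0.6491, -0.2191, 0.3343]
eef_rot: [179.9, 0.0, -86.4]
contact_force: [0.7, -0.0, 0.2]
gripper_width: 0.0877
gripper_force: 0.0
```

Request:
send_rows:
  moves:
    - {"slide": [-0.7,0.2,-0.8],"turn": 0,"gripper": 1}
    - {"slide": [-0.7,0.2,-0.8],"turn": 0,"gripper": 1}
    - {"slide": [-0.7,0.2,-0.8],"turn": 0,"gripper": 1}
    - {"slide": [-0.7,0.2,-0.8],"turn": 0,"gripper": 1}
    - {"slide": [-0.7,0.2,-0.8],"turn": 0,"gripper": 1}

```text
time_s: 48.52
tcp_pos: [0.613, -0.114, 0.4611]
eef_rot: [-179.4, -0.1, -86.2]
contact_force: [0.5, -1.0, 1.3]
gripper_width: 0.0873
gripper_force: 0.0
```

Request:
send_rows:
  moves:
    - {"slide": [-0.9,0.6,-0.3],"turn": 0,"gripper": 1}
    - {"slide": [-0.9,0.6,-0.3],"turn": 0,"gripper": 1}
    - {"slide": [-0.9,0.6,-0.3],"turn": 0,"gripper": 1}
    - {"slide": [-0.9,0.6,-0.3],"turn": 0,"gripper": 1}
    - {"slide": [-0.9,0.6,-0.3],"turn": 0,"gripper": 1}

```text
time_s: 48.93
tcp_pos: [0.512, 0.0158, 0.5021]
eef_rot: [-179.6, 0.1, -86.2]
contact_force: [1.0, -1.0, 0.7]
gripper_width: 0.0879
gripper_force: 0.0
```

Request:
send_rows:
  moves:
    - {"slide": [-0.9,0.6,0],"turn": 0,"gripper": 1}
    - {"slide": [-0.9,0.6,0],"turn": 0,"gripper": 1}
    - {"slide": [-0.9,0.6,0],"turn": 0,"gripper": 1}
    - {"slide": [-0.9,0.6,0],"turn": 0,"gripper": 1}
    - {"slide": [-0.9,0.6,0],"turn": 0,"gripper": 1}

```text
time_s: 49.35
tcp_pos: [0.4132, 0.1453, 0.4988]
eef_rot: [-179.9, 0.2, -86.0]
contact_force: [0.5, -1.1, 0.5]
gripper_width: 0.0874
gripper_force: 0.0
```

```bash
python3 - <<'E'
from h import *
s=get_state(); print(s['time_s'],s['tcp_pos'],s['eef_rot'])
w=snap('wrist'); t=snap('top'); sc=snap('scene')
for n in('scene','top'):
  for k in('cup1','bottle1'): print(n,k,[(np.round(d['location'],3).tolist(),round(d['p'],2)) for d in optics.look_for(n,k)])
im1=w['img'].copy(); im2=sc['img'].copy()
for c,im in((w,im1),(sc,im2)):
    draws(im,c)
    for y in(.174,.098,.021):
        p=SO+.021*EX+y*EY; drawb(im,c,[p[0],p[1],SY],.08)
a=cv2.resize(im1[:300],(400,188)); b=cv2.resize(sc['img'][150:450,200:600],(400,300)); d=cv2.resize(im2[150:450,200:600],(400,300)); e=cv2.resize(t['img'][100:300,150:550],(400,200))
cv2.imwrite('pics/fin.png',np.vstack([np.hstack([b,d]),np.hstack([np.pad(a,((0,12),(0,0),(0,0))),e])])[:,:,::-1])
E
```

```text
49.35 [0.41316512 0.1453454  0.49881029] [-1.79922702e+02  1.60636442e-01 -8.60398242e+01]
scene cup1 [([0.646, -0.209, 0.177], 0.7), ([0.666, -0.246, 0.145], 0.58), ([0.663, -0.248, 0.165], 0.42)]
scene bottle1 [([0.662, -0.034, 0.174], 0.97), ([0.652, 0.13, 0.19], 0.88), ([0.659, 0.052, 0.185], 0.71), ([0.664, -0.243, 0.145], 0.36)]
top cup1 [([0.657, -0.228, 0.173], 0.63), ([0.627, -0.204, 0.146], 0.6), ([0.623, -0.202, 0.173], 0.46)]
top bottle1 [([0.632, 0.118, 0.178], 0.68), ([0.633, 0.07, 0.179], 0.62), ([0.637, -0.006, 0.171], 0.59)]
```

View pics/fin.png

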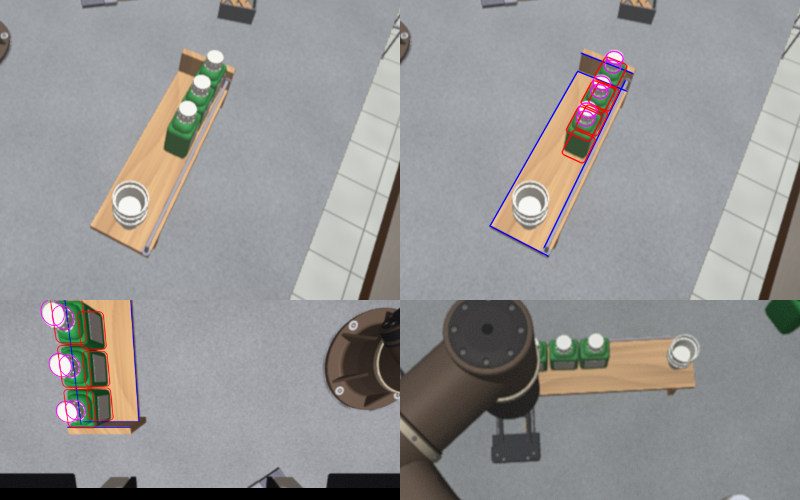

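The picture shows three bottles in a row against the panel, on the drawn outlines, and three nested cups near the open end, upright and with concentric rims. I have no picture views left, so I'll check the gaps numerically from the caps.

Request:
send_rows:
  moves:
    - {"slide": [0,0,0],"turn": 0,"gripper": 1}
    - {"slide": [0,0,0],"turn": 0,"gripper": 1}
    - {"slide": [0,0,0],"turn": 0,"gripper": 1}
    - {"slide": [0,0,0],"turn": 0,"gripper": 1}
    - {"slide": [0,0,0],"turn": 0,"gripper": 1}

```text
time_s: 50.12
tcp_pos: [0.4164, 0.1416, 0.498]
eef_rot: [180.0, -0.0, -86.4]
contact_force: [0.3, -0.4, -0.3]
gripper_width: 0.0877
gripper_force: 0.0
```

```bash
python3 - <<'E'
from h import *
w=snap('wrist'); sc=snap('scene')
P0=[SO+.021*EX+y*EY for y in(.174,.098,.021)]
for n,c in(('wrist',w),('scene',sc)):
    im=c['img'].astype(int); wh=((im.min(2)>205)).astype(np.uint8)
    nn,l,st,cen=cv2.connectedComponentsWithStats(wh)
    for p in P0:
        u=proj(c,[[*p,.225]])[0]; k=1+np.argmin(np.linalg.norm(cen[1:]-u,axis=1)); 
        (x,y),r=cv2.minEnclosingCircle(np.argwhere(l==k)[:,::-1].astype(np.float32))
        q=ray(c,cen[k],.225)[:2]-SO; print(n,'cap px',np.round(cen[k],1),st[k,4],round(r,1),'shelf frame',np.round([q@EX,q@EY],4))
# joint row fit: green mask vs model (caps excluded), each bottle x,y,yaw
c=w; im=c['img'].astype(int); g=((im[...,1]>1.2*im[...,0]+5)&(im[...,1]>1.1*im[...,2]+4)).astype(float); g[270:]=0
def cost(v):
    m=np.zeros((480,640)); cp=np.zeros((480,640))
    for a,p in zip(v.reshape(3,3),P0):
        q=[p[0]+a[0]/1e3,p[1]+a[1]/1e3,SY+a[2]]
        m=np.maximum(m,hullmask(proj(c,pl(q,BOT+[0,0,.08])))); cp=np.maximum(cp,hullmask(proj(c,pl(q,CAP+[0,0,.08]))))
    m=m*(1-cp); return np.abs(m-g)[:270].sum()/1e3
r=minimize(cost,np.zeros(9),method='Powell',bounds=[(-12,12),(-12,12),(-12,12)]*3,options=dict(maxiter=4))
print(cost(np.zeros(9)),r.fun,np.round(r.x.reshape(3,3),1))
E
```

```text
wrist cap px [109.5 185.1] 806 17.1 shelf frame [0.0208 0.1752]
wrist cap px [ 98.9 110.8] 929 18.3 shelf frame [0.0205 0.0991]
wrist cap px [87.5 30.4] 1076 20.2 shelf frame [0.0201 0.0243]
scene cap px [414.9 206.1] 154 7.6 shelf frame [0.021 0.178]
scene cap px [401.6 231.5] 167 8.1 shelf frame [0.0208 0.1008]
scene cap px [387.5 258.2] 188 8.5 shelf frame [0.0204 0.0257]
4.433337500961169 3.8542039369473278 [[-0.1  1.   2.7]
 [-1.1  0.7  5.5]
 [-0.4  4.4 10.1]]
```

```bash
python3 - <<'E'
from h import *
w=snap('wrist'); sc=snap('scene')
P0=[SO+.0205*EX+y*EY for y in(.175,.099,.0235)]
def run(cs):
    ms=[]
    for c,(k,cut) in cs:
        im=c['img'].astype(int); g=(im[...,1]>1.2*im[...,0]+5)&(im[...,1]>1.1*im[...,2]+4)
        rg=np.zeros((480,640),np.uint8); cv2.fillConvexPoly(rg,cv2.convexHull(np.round(np.vstack([proj(c,pl([*p,SY],np.r_[BOT,CAP]*[1.3,1.3,1]+[0,0,.08])) for p in P0])).astype(np.int32)),1)
        m=((g|(im.min(2)>200))&(rg>0)).astype(np.uint8)
        m=cv2.morphologyEx(m,cv2.MORPH_CLOSE,cv2.getStructuringElement(cv2.MORPH_ELLIPSE,(k,k))).astype(float); ms.append((c,m,cut))
    def cost(v):
        s=0
        for c,g,cut in ms:
            m=np.zeros((480,640))
            for a,p in zip(v.reshape(3,3),P0):
                q=[p[0]+a[0]/1e3,p[1]+a[1]/1e3,SY+a[2]]
                for H in(np.r_[BOT],CAP+0): m=np.maximum(m,hullmask(proj(c,pl(q,H+[0,0,.08]))))
                m=np.maximum(m,hullmask(proj(c,pl(q,np.r_[BOT*[.7,.7,1],CAP]+[0,0,.08]))))
            s+=np.abs(m-g)[:cut].sum()/g[:cut].sum()
        return s
    r=minimize(cost,np.zeros(9),method='Powell',bounds=[(-8,8),(-8,8),(-14,14)]*3,options=dict(maxiter=4))
    print(cost(np.zeros(9)),r.fun,np.round(r.x.reshape(3,3),1).tolist())
run([(w,(23,270))]); run([(sc,(9,480))])
E
```

```text
0.0968271500660559 0.07665085656119378 [[0.6, -1.7, -11.4], [-0.2, 0.4, 8.4], [0.5, -0.0, 12.6]]
0.3665699312758136 0.3123005358299476 [[-0.5, 2.4, 1.9], [-1.1, -4.2, 6.5], [1.6, 7.7, 0.7]]
```

Request:
send_rows:
  moves:
    - {"slide": [0.1,-0.6,0.26],"turn": 0,"gripper": 1}
    - {"slide": [0.1,-0.6,0.26],"turn": 0,"gripper": 1}
    - {"slide": [0.1,-0.6,0.26],"turn": 0,"gripper": 1}
    - {"slide": [0.1,-0.6,0.26],"turn": 0,"gripper": 1}
    - {"slide": [0.1,-0.6,0.26],"turn": 0,"gripper": 1}

```text
time_s: 50.73
tcp_pos: [0.5076, 0.1323, 0.4576]
eef_rot: [179.8, -0.1, -86.4]
contact_force: [-0.9, 0.5, 0.4]
gripper_width: 0.0876
gripper_force: 0.0
```

Request:
send_rows:
  moves:
    - {"slide": [0.1,-0.6,0.26],"turn": 0,"gripper": 1}
    - {"slide": [0.1,-0.6,0.26],"turn": 0,"gripper": 1}
    - {"slide": [0.1,-0.6,0.26],"turn": 0,"gripper": 1}
    - {"slide": [0.1,-0.6,0.26],"turn": 0,"gripper": 1}
    - {"slide": [0.1,-0.6,0.26],"turn": 0,"gripper": 1}

```text
time_s: 51.15
tcp_pos: [0.5978, 0.1232, 0.4197]
eef_rot: [179.9, -0.0, -86.4]
contact_force: [0.3, 0.2, 0.5]
gripper_width: 0.0874
gripper_force: 0.0
```

Request:
send_rows:
  moves:
    - {"slide": [0,0,0],"turn": 0,"gripper": 1}
    - {"slide": [0,0,0],"turn": 0,"gripper": 1}
    - {"slide": [0,0,0],"turn": 0,"gripper": 1}
    - {"slide": [0,0,0],"turn": 0,"gripper": 1}
    - {"slide": [0,0,0],"turn": 0,"gripper": 1}

```text
time_s: 51.57
tcp_pos: [0.5973, 0.1234, 0.421]
eef_rot: [-179.9, 0.0, -86.3]
contact_force: [-0.2, -0.2, 0.6]
gripper_width: 0.0879
gripper_force: 0.0
```

```bash
python3 - <<'E'
from h import *
c=snap('wrist'); print(c['origin'])
im=c['img'].astype(float); G=cv2.GaussianBlur((im[...,1]-np.maximum(im[...,0],im[...,2])).astype(np.float32),(0,0),.8)
for y in(.175,.099,.0235):
    o=[]
    for dy in np.linspace(-.024,.024,25):
        tt=np.arange(-.012,.012,.0003); L=np.array([[.0205-.027-t,y+dy,.176] for t in tt])
        q=proj(c,pl(SP,L)).astype(np.float32)
        if q[:,1].max()>270 or q.min()<2: continue
        g=cv2.remap(G,q[None,:,0],q[None,:,1],1)[0]
        k=np.argmin(np.gradient(g)); o.append((dy,L[k,0]))
    o=np.array(o)
    if len(o)<8: print(y,'few',len(o)); continue
    a=np.polyfit(o[:,0],o[:,1],1); r=o[:,1]-np.polyval(a,o[:,0]); k=np.abs(r)<.0012; a=np.polyfit(o[k,0],o[k,1],1)
    print(y,len(o),k.sum(),'front x',round(a[1],4),'yaw rel shelf',round(-np.degrees(np.arctan(a[0])),2),np.round(o[::4,1],4))
E
```

```text
[0.60119614 0.05209847 0.5792581 ]
0.175 25 11 front x -0.0063 yaw rel shelf -2.35 [-0.0107 -0.0062 -0.0062 -0.008  -0.005  -0.005  -0.0053]
0.099 25 8 front x -0.0071 yaw rel shelf 0.59 [-0.0101 -0.0068 -0.0056 -0.0095 -0.0095 -0.0053 -0.0074]
0.0235 25 13 front x -0.0082 yaw rel shelf 5.46 [-0.0068 -0.0068 -0.0065 -0.0062 -0.0098 -0.0107 -0.0104]
```

```bash
python3 - <<'E'
from h import *
c=snap('wrist')
im=c['img'].astype(float); G=cv2.GaussianBlur((im[...,1]-np.maximum(im[...,0],im[...,2])).astype(np.float32),(0,0),.8)
for y in(.175,.099,.0235):
    o=[]
    for dy in np.linspace(-.025,.025,41):
        tt=np.arange(-.004,.003,.0002); L=np.array([[-.0062-t,y+dy,.176] for t in tt])
        q=proj(c,pl(SP,L)).astype(np.float32)
        g=np.gradient(cv2.remap(G,q[None,:,0],q[None,:,1],1)[0]); k=np.argmin(g)
        if 0<k<len(tt)-1: o.append((dy,L[k,0]))
    o=np.array(o); a=np.polyfit(o[:,0],o[:,1],1)
    for _ in range(3):
        r=np.abs(o[:,1]-np.polyval(a,o[:,0])); o=o[r<max(.0006,2*np.median(r))]; a=np.polyfit(o[:,0],o[:,1],1)
    print(y,len(o),'front x',round(a[1],4),'yaw',round(-np.degrees(np.arctan(a[0])),2),'resid',r.mean().round(5),'span',o[[0,-1],0])
E
```

```text
0.175 22 front x -0.006 yaw -1.04 resid 0.00025 span [-0.02   0.025]
0.099 28 front x -0.0059 yaw -2.78 resid 0.00028 span [-0.02375  0.02125]
0.0235 34 front x -0.0064 yaw 0.3 resid 0.00027 span [-0.02375  0.025  ]
```

The bottles are square to within about 3°, with gaps of about 3–6 mm, and the arm is clear. Handing in.

```bash
python3 -c "
from plant import order; print(order.close_job())"
```

```text
the job is handed in; nothing more can be done
None
```

I handed the job in at about 52 s of the 210 s: three green bottles stand in a row from the end panel with gaps of about 3–6 mm and within about 3° of square, and three dosing cups are nested upright near the shelf's open end; I did not touch the peg box, tin or brush, and no verdict came back.

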